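# Put the filter-cassette sampler into service

### The arm

A 6-joint arm with a two-finger parallel gripper is mounted at the origin on the work surface. World frame = base frame: x ahead of the robot, y to its left, z up, the work surface at z = 0. Lengths are in m, angles in rad, forces in N, time in s.
With the tool pointing down it reaches from about 0.3 to 0.85 m from the base axis. Payload 5.4 kg.
Tool frame: the origin (TCP) lies between the finger pads; the fingertips stand 19 mm ahead of it and the grasp point (between the pads) is the TCP; x points along the fingers, z is the direction in which the jaws open and shut, and the axes are right-handed (so a half turn about x gives the same grasp; the last joint's range is limited). The gripper opens to 85 mm and grips with 20 to 120 N. Pads are 22 mm wide; open, the fingers measure 114 mm over their backs; the gripper's body (76 mm by 85 mm) begins 54 mm behind the grasp point. The pads swing forward as they close: fully open they stand 13 mm farther back than shut.
Start: joints at [0.963, 0.158, 1.597, -0, 1.386, -0.21], TCP at [0.223, 0.53, 0.25] pointing down, gripper open.
Joint ranges: [-2.91, 2.91], [-0.94, 2.29], [0.18, 2.7], [-1.29, 4.43], [0.17, 2.64], [-3, 3]. Speed limits (rad/s): [2.57, 2.57, 3.14, 3.14, 3.14, 3.14].

### API

Orientations are given as [roll, pitch, yaw] about the fixed x, y, z axes, in that order (R = Rz(yaw) Ry(pitch) Rx(roll)).
In Python, from bench import r gives the robot as it stands.
- The arm moves only by the tool play_rows, never from a script. Its argument "series" is a list of rows, each a list of 5 numbers: the closure in counts, from 0 (fully open) to 255 (shut), then the shift along the tool's x, y, z in m, then the turn about the tool's x in degrees. In form: [[fingers, dx, dy, dz, twist], ...]. A call has 1 to 20 rows; each row is the pose to reach, as a shift and turn from the pose commanded when the call began, along the tool's axes at that moment; what a row does not reach only later rows make up. A row lasts 1/8 s, in which the tool goes at most 62.5 mm and 10.7 degrees, less where a joint would pass 70% of its speed; a pose out of reach is approached as far as the arm can. A call with a gripper value outside its range is refused whole. The fingers move at their own pace and stop on an object; "squeeze" is the grip in N (left out, the last holds). Time passes only in rows, so rows that repeat a pose let the fingers close. It gives the time, the measured TCP pose, the force and the opening at its end, in the units of the state.
- r.observe(): the state, without advancing time (a new reading comes with each control period).
- r.grab_frame(name): name is "scene" or "top" or "wrist"; returns the picture (400x640x3 uint8, red, green, blue); there is no depth.
- r.camera_params(name): a dict with "fx", "fy", "cx", "cy" (pixels), "rvec" (rotation vector, rad) and "tvec" (3), from world to camera coordinates, as OpenCV has them; the wrist camera has in their place "tool_from_camera" (4x4, takes a point from camera to tool coordinates, whose origin is the TCP and whose axes are the tool frame's). Camera axes: x right, y down, z forward; pixel columns grow to the right and rows downward; lengths in m; the calibration is good to about 2 mm. A picture is of the moment at which its call begins: read the wrist's pose just before it. camera_params takes no time and is no camera call.
- r.finish_job(): hands the job in, once; it reports no verdict.
The state is a dict: "time": time; "joints": joint angles; "dq": joint speeds; "joint_torque": joint torques, N m; "position": TCP position; "orientation": TCP orientation; "force": force on the tool from outside, world axes, zero at the start; "ft_torque": the same for the moment, N m; "width": opening from 0.0 (shut) to 1.0 (fully open).
Only numpy, scipy, OpenCV 4.12 (cv2) and the standard library are available. Lean on these libraries where they do the work, as an engineer would, in place of code of your own. Each camera call takes 0.05 s, during which the arm holds its last target.

### The job

Turn the air-filter sampler on the ship's lab bench round for its next run: set its gauge to zero by turning the bezel until the zero mark lies right at the pointer, take every spent cassette that is in the carousel out into the grey tray, and load every fresh cassette standing on the bench into the carousel, one per nest with no gap, beginning with the nest that will come under the sampling head next. Draw the transit lock pin and hang it upright in the open notch in the side of its bracket, and index the carousel exactly one click counter-clockwise (seen from above), so that the first fresh cassette stands under the head. Leave everything else on the bench where it is.

Things in the scene. Friction and masses are not known exactly. Their poses are not given: they have to be found in the camera images.
- sampler: filter sampler, fixed: grey housing 230 x 230 x 36 mm under a round carousel of 192 mm diameter. Origin: on the carousel's axis at bench height; x towards the post at the rim (90 to 156 mm out, 60 mm wide, 120 mm tall) with the sampling head, y left, z up. The head is a 50 mm disc 68 mm out on x, its underside 88 mm above the bench: a seated cassette passes under it, but none can be loaded there
- carousel (a joint): angle of the carousel, rad, 0 at the start, growing counter-clockwise from above. Five detents a turn, one click = 1.257; let go between clicks it snaps to the nearer (peak 0.2 N m). Locked while the pin is in its bore. Turned either way by the black bar knob on its axis, 71 to 103 mm above the bench, 15 mm thick along x and 46 mm long along y (the sampler's axes at angle 0)
- nest1 (a point): floor centre of nest 1, which comes under the head at the next click: at the start 72 degrees clockwise of the head seen from above. The five nests are grey collars on the carousel, 45 mm inside, 52 mm outside, 7 mm tall, floors 50 mm above the bench, 68 mm from the axis, 72 degrees apart. Turns with the carousel
- nest2 (a point): floor centre of nest 2, the next one clockwise after nest 1 (144 degrees clockwise of the head at the start); turns with the carousel
- nest3 (a point): floor centre of nest 3, the next one clockwise after nest 2 (216 degrees clockwise of the head at the start); turns with the carousel
- lock_pin: steel transit lock pin, 90 g: upright dark grip 18 mm in diameter, 4 to 34 mm above the origin, on a collar 19 mm wide and 4 mm thick; below it a shank 8 mm in diameter, 26.5 mm long. Origin: centre of the collar's underside, z up. It starts in the bore of the bracket on the sampler's left, shank down between two prongs on the carousel's rim; lifted 27 mm it is free
- park (a point): parking place: where the parked pin's origin belongs, on the bracket's top face 68 mm above the bench, 138 mm from the carousel axis; axes as the sampler's. The notch, 12 mm wide and 18 mm deep, goes through the 10 mm plate and opens at its side edge (12 mm from here), 198 degrees counter-clockwise from the sampler's x; its blind end stops the pin's centre 2 mm past this point
- bezel (a joint): angle of the gauge's bezel with its dial, rad: direction of the zero mark from the gauge's x axis, growing counter-clockwise seen from above. Turns freely both ways (limits +-6.28) against 0.05 N m of friction and stays where it is left. The gauge reads zero when this equals pointer
- pointer (a joint): direction of the pointer from the gauge's x axis, rad, growing counter-clockwise seen from above; it stands still and cannot be touched (under the glass)
- gauge: gauge box, fixed: grey, 125 x 115 x 58 mm, dial face up on top. Origin: under the dial's axis at bench height, z up. The bezel is a ribbed steel ring, 62 mm in diameter, 60 to 80 mm above the bench, turned by gripping across it; the white dial (40 divisions of 9 degrees) turns with it; the broad black bar on the dial, with a black nub on the rim, is its zero mark
- zero_mark (a point): point on the zero mark, 24 mm from the dial's axis, 79 mm above the bench; turns with the bezel
- pointer_tip (a point): tip of the black pointer, 24 mm from the dial's axis, 79 mm above the bench
- cassette_a: fresh filter cassette: plain white plastic drum, 40 mm diameter, 30 mm tall, with two fine grooves round it and a thin port stub (8 mm wide, 5 mm) on top; about 30 g. Stands upright on the bench at the start, or may be absent (None). Origin: centre of its underside, z up along its axis
- cassette_b: fresh filter cassette: plain white plastic drum, 40 mm diameter, 30 mm tall, with two fine grooves round it and a thin port stub (8 mm wide, 5 mm) on top; about 30 g. Stands upright on the bench at the start, or may be absent (None). Origin: centre of its underside, z up along its axis
- cassette_c: fresh filter cassette: plain white plastic drum, 40 mm diameter, 30 mm tall, with two fine grooves round it and a thin port stub (8 mm wide, 5 mm) on top; about 30 g. Stands upright on the bench at the start, or may be absent (None). Origin: centre of its underside, z up along its axis
- spent_a: spent cassette, of the same make and size as the fresh ones; stands at the start in the nest just past the head (72 degrees counter-clockwise of it), or may be absent (None). Origin: centre of its underside, z up along its axis
- spent_b: spent cassette, of the same make and size as the fresh ones; stands at the start in nest 3, or may be absent (None). Origin: centre of its underside, z up along its axis
- tray: grey open tray for spent cassettes, fixed, 110 x 160 x 20 mm outside (x, y, z), walls and floor 4 mm, empty at the start. Origin: centre of its underside
- disc_filter: white disc filter lying flat, 54 mm wide, 14 mm thick with an 18 mm stub on top: not a cassette; to be left alone. Origin: centre of its underside
- pocket_tool: closed pocket tool, 100 x 22 x 16 mm; to be left alone. Origin: centre of its underside
- driver: screwdriver, 170 mm long; to be left alone. Origin: centre of its underside
- fitting: brass hose fitting, 42 mm tall; to be left alone. Origin: centre of its underside
- tape: roll of tape, 94 mm wide, 22 mm tall; to be left alone. Origin: centre of its underside
- jar: amber jar, 56 mm wide, 75 mm tall; to be left alone. Origin: centre of its underside
Not all that is in view belongs to the job. Several things have the shape of the lock_pin; the one meant has the colours described above.

How it is judged:
At the end, for the whole second after the job is handed in: Zero mark within 2.1 mm of the pointer; pin upright in the notch within 7 mm; carousel within 0.1 rad of one click on; spent cassettes in the tray; fresh ones upright in nest 1, 2 or 3 (4.5 mm across, 4 mm in height), nests 1 and 2 both filled; all at rest (distance between zero_mark and pointer_tip below 0.0021 m and horizontal distance between lock_pin and park below 0.007 m and z of lock_pin in the frame of park between -0.003 and 0.003 m and angle between lock_pin's own z axis and vertical below 0.2 rad and linear speed of each of lock_pin, cassette_a, cassette_b, cassette_c, spent_a, spent_b below 0.02 m/s and value of joint carousel between 1.157 and 1.357 rad and velocity of joint carousel between -0.05 and 0.05 rad/s and ((horizontal distance between cassette_a and nest1 below 0.0045 m and z of cassette_a in the frame of nest1 between -0.004 and 0.004 m) or (horizontal distance between cassette_a and nest2 below 0.0045 m and z of cassette_a in the frame of nest2 between -0.004 and 0.004 m) or (horizontal distance between cassette_a and nest3 below 0.0045 m and z of cassette_a in the frame of nest3 between -0.004 and 0.004 m)) and angle between each of cassette_a, cassette_b, cassette_c's own z axis and vertical below 0.12 rad and ((horizontal distance between cassette_b and nest1 below 0.0045 m and z of cassette_b in the frame of nest1 between -0.004 and 0.004 m) or (horizontal distance between cassette_b and nest2 below 0.0045 m and z of cassette_b in the frame of nest2 between -0.004 and 0.004 m) or (horizontal distance between cassette_b and nest3 below 0.0045 m and z of cassette_b in the frame of nest3 between -0.004 and 0.004 m)) and ((horizontal distance between cassette_c and nest1 below 0.0045 m and z of cassette_c in the frame of nest1 between -0.004 and 0.004 m) or (horizontal distance between cassette_c and nest2 below 0.0045 m and z of cassette_c in the frame of nest2 between -0.004 and 0.004 m) or (horizontal distance between cassette_c and nest3 below 0.0045 m and z of cassette_c in the frame of nest3 between -0.004 and 0.004 m)) and x of spent_a in the frame of tray between -0.05 and 0.05 m and y of spent_a in the frame of tray between -0.075 and 0.075 m and z of each of spent_a, spent_b in the frame of tray below 0.03 m and x of spent_b in the frame of tray between -0.05 and 0.05 m and y of spent_b in the frame of tray between -0.075 and 0.075 m and ((horizontal distance between cassette_a and nest1 below 0.0045 m and z of cassette_a in the frame of nest1 between -0.004 and 0.004 m) or (horizontal distance between cassette_b and nest1 below 0.0045 m and z of cassette_b in the frame of nest1 between -0.004 and 0.004 m) or (horizontal distance between cassette_c and nest1 below 0.0045 m and z of cassette_c in the frame of nest1 between -0.004 and 0.004 m)) and ((horizontal distance between cassette_a and nest2 below 0.0045 m and z of cassette_a in the frame of nest2 between -0.004 and 0.004 m) or (horizontal distance between cassette_b and nest2 below 0.0045 m and z of cassette_b in the frame of nest2 between -0.004 and 0.004 m) or (horizontal distance between cassette_c and nest2 below 0.0045 m and z of cassette_c in the frame of nest2 between -0.004 and 0.004 m))); the robot touches nothing.
It fails at once if a bystander on the bench is pushed or carried more than 3 cm from where it lay (distance of any of disc_filter, pocket_tool, driver, fitting, tape, jar from where it was at the start of the episode above 0.03 m).
Of cassette_a, cassette_b, cassette_c only 2 to 3 are there at a start; the rules pass over those that are not, and their reading is None.
Of spent_a, spent_b only 1 to 2 are there at a start; the rules pass over those that are not, and their reading is None.
At some moment in a run one of cassette_a, cassette_b, cassette_c may be knocked a few centimetres aside while the robot is not near it.
It also fails if it takes over 210 s, if anything falls off the work surface, if the arm or the gripper's body presses on something with over 40 N, if the wrist force passes 120 N, or if a joint passes its speed limit or range.

## Working session

There is one attempt and no reset: what is moved stays moved. The work goes in short steps, Python scripts to look and compute and a tool call to move; the robot and the scene stay as the last step left them, time stands still between calls to the robot, and variables do not carry over. Pictures are saved under pics/ and viewed, and the job is handed in when it is done.

Besides the shell and the picture viewer there is one more tool, called after "Call:" as a command line: name --pt "numbers of a row" for each row, then --argument value for the rest. play_rows: Moves the arm, as the interface text tells. Its arguments: {"type":"object","properties":{"series":{"type":"array","items":{"type":"array","items":{"type":"number"}}},"squeeze":{"type":"number"}},"required":["series"]}

```bash
ls; mkdir -p pics; python3 - <<'E'
from bench import r
import cv2
s=r.observe();print(s)
for n in("scene","top","wrist"):
    f=r.grab_frame(n);cv2.imwrite(f"pics/{n}0.png",f[:,:,::-1]);print(n,r.camera_params(n))
E
```

```text
pics
{'time': 0.0, 'joints': array([ 9.62902876e-01,  1.59066076e-01,  1.59824825e+00,  1.89057092e-05,
        1.38622673e+00, -2.10089637e-01]), 'dq': array([-1.20768127e-05,  8.09875746e-04,  4.09911348e-04, -5.91270597e-04,
        2.87471998e-04, -1.79692374e-03]), 'joint_torque': array([ 4.76033765e-04, -3.96000338e+01, -3.31433809e+01, -9.19894774e-05,
        8.16107233e-03, -5.58065764e-06]), 'position': array([0.22242334, 0.52961168, 0.2492993 ]), 'orientation': array([ 2.92196842,  1.56884783, -2.18822787]), 'force': array([-0.18859338,  0.44082362,  0.00976762]), 'ft_torque': array([ 0.0152336 , -0.04338739, -0.02442136]), 'width': 0.9953095252891697}
scene {'fx': 415.99968955035746, 'fy': 415.99968955035746, 'cx': 315.97373472101975, 'cy': 200.12999376923634, 'rvec': array([ 1.23741414,  2.3403512 , -0.8877014 ]), 'tvec': array([ 0.30587471, -0.24823475,  1.36398823])}
top {'fx': 488.9172283717661, 'fy': 488.9172283717661, 'cx': 319.14657282718383, 'cy': 197.35054226736085, 'rvec': array([ 2.19302301, -2.22068281,  0.08043089]), 'tvec': array([-0.01816501,  0.50470457,  1.30160175])}
wrist {'fx': 345.1155384937063, 'fy': 345.1155384937063, 'cx': 320.92256277824873, 'cy': 201.57390735979672, 'tool_from_camera': array([[-8.71357705e-05, -2.58277438e-01,  9.66070783e-01,
        -1.23215349e-01],
       [-1.19860681e-03, -9.66070065e-01, -2.58277355e-01,
         6.57661874e-02],
       [ 9.99999278e-01, -1.18044421e-03, -2.25393836e-04,
         1.13656576e-04],
       [ 0.00000000e+00,  0.00000000e+00,  0.00000000e+00,
         1.00000000e+00]])}
```

View pics/top0.png

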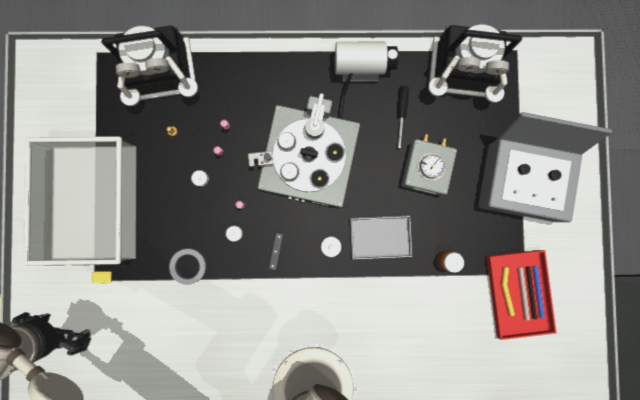

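View pics/scene0.png

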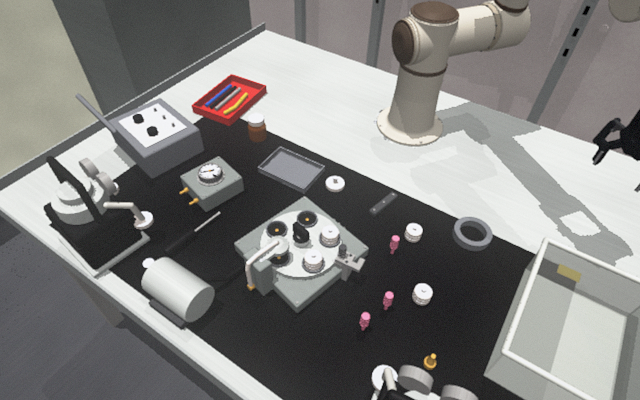

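View pics/wrist0.png

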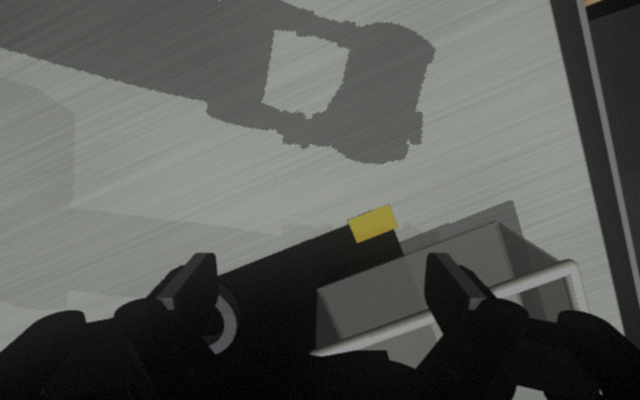

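```bash
cat > h.py <<'E'
import numpy as np,cv2
from scipy.spatial.transform import Rotation as R
from bench import r
def cam(n):
    p=r.camera_params(n);K=np.array([[p['fx'],0,p['cx']],[0,p['fy'],p['cy']],[0,0,1]])
    if n=='wrist':
        s=r.observe();T=np.eye(4);T[:3,:3]=R.from_euler('xyz',s['orientation']).as_matrix();T[:3,3]=s['position']
        W=T@p['tool_from_camera'];Rc=W[:3,:3].T;return K,Rc,-Rc@W[:3,3]
    return K,R.from_rotvec(p['rvec']).as_matrix(),np.array(p['tvec'])
def pix(c,u,v,z):
    K,Rc,t=c;d=Rc.T@np.linalg.solve(K,[u,v,1.]);o=-Rc.T@t;return o+d*(z-o[2])/d[2]
def proj(c,X):
    K,Rc,t=c;q=K@(Rc@np.asarray(X,float)+t);return q[:2]/q[2]
def crop(img,u0,v0,u1,v1,s,name):
    cv2.imwrite(name,cv2.resize(img[v0:v1,u0:u1,::-1],None,fx=s,fy=s,interpolation=cv2.INTER_CUBIC))
E
python3 - <<'E'
import cv2
from h import crop
t=cv2.imread('pics/top0.png')[:,:,::-1]
crop(t,235,80,365,215,6-1.7,'pics/c1.png') if 0 else crop(t,240,85,360,215,4.6,'pics/c1.png')
crop(t,395,120,465,205,7,'pics/c2.png')
crop(t,150,110,350,290,3.3,'pics/c3.png')
s=cv2.imread('pics/scene0.png')[:,:,::-1]
crop(s,230,180,380,310,4.6,'pics/c4.png')
E
```

```text
(no output)
```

View pics/c1.png

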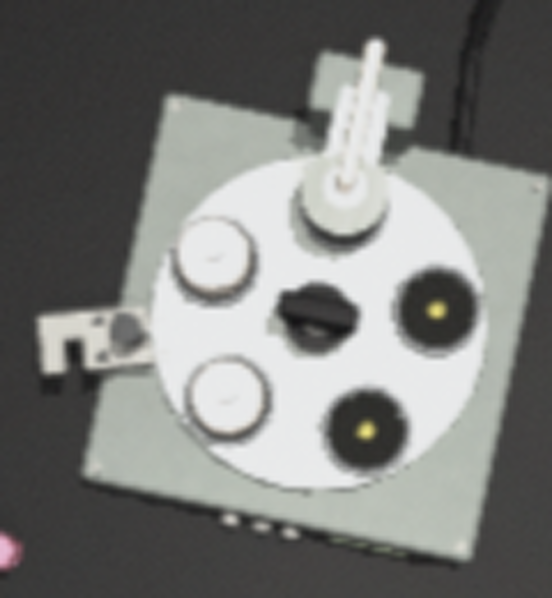

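View pics/c2.png

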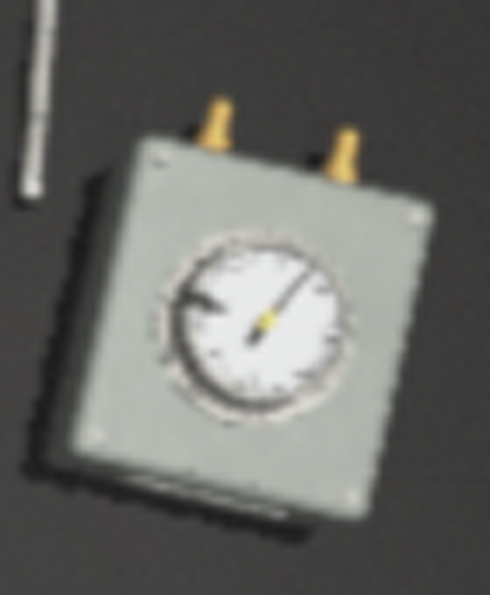

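View pics/c3.png

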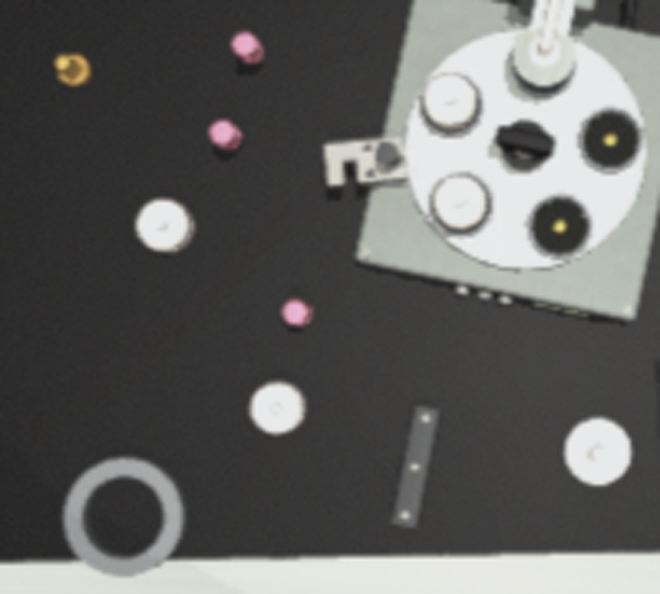

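View pics/c4.png

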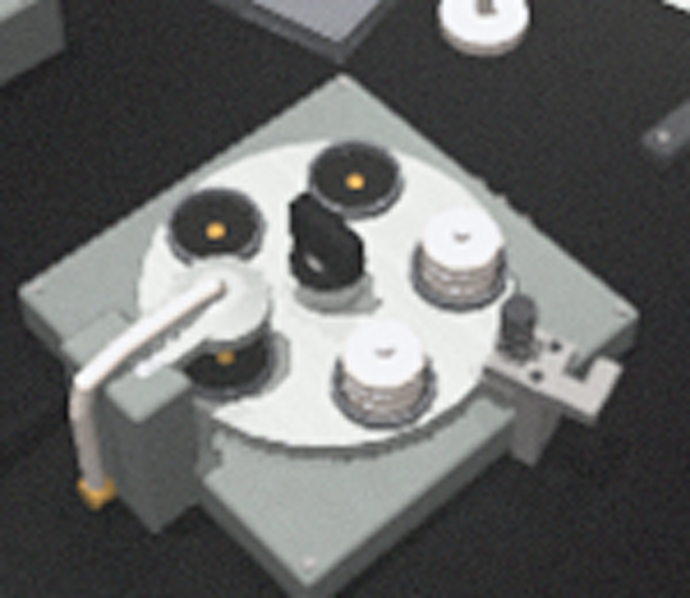

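```bash
cat > m.py <<'E'
from h import *
from scipy.optimize import least_squares
T=cam('top');S=cam('scene')
def up(p,o,s): return (np.array(p)+.5)/s-.5+np.array(o)
def pol(a,rr=.068): return [rr*np.cos(np.radians(a)),rr*np.sin(np.radians(a))]
obs=[(T,up((437,310),(240,85),4.6),pol(-72)+[.05]),(T,up((367,431),(240,85),4.6),pol(-144)+[.05]),
(T,up((229,399),(240,85),4.6),pol(-216)+[.084]),(T,up((215,257),(240,85),4.6),pol(72)+[.084]),
(S,up((215,230),(230,180),4.6),pol(-72)+[.05]),(S,up((355,181),(230,180),4.6),pol(-144)+[.05]),
(S,up((461,237),(230,180),4.6),pol(-216)+[.085]),(S,up((384,352),(230,180),4.6),pol(72)+[.085])]
for (sx,sy),p in zip([(1,1),(1,-1),(-1,-1),(-1,1)],[(168,95),(550,175),(470,560),(83,478)]):
    obs.append((T,up(p,(240,85),4.6),[sx*.115,sy*.115,.036]))
def w(q,P): c,s=np.cos(q[2]),np.sin(q[2]);return [q[0]+c*P[0]-s*P[1],q[1]+s*P[0]+c*P[1],P[2]]
def f(q,ob=obs): return np.concatenate([proj(c,w(q,P))-u for c,u,P in ob])
if __name__=='__main__':
    for ob in (obs,[o for o in obs if o[0] is T],[o for o in obs if o[0] is S]):
        q=least_squares(f,[.55,0,-.2],args=(ob,)).x;print(q,np.round(f(q,ob),1))
    q=least_squares(f,[.55,0,-.2]).x
    for n,a,rr in [('n1',-72,.068),('n2',-144,.068),('n3',-216,.068),('sa',72,.068),('head',0,.068),('park',198,.138)]: print(n,np.round(w(q,pol(a,rr)+[0]),4))
    print('pin',pix(T,*up((125,333),(240,85),4.6),.1),'notch end',pix(T,*up((73,345),(240,85),4.6),.068))
    print('pin S',pix(S,*up((520,300),(230,180),4.6),.102))
    for n,p in [('f1',(164,225)),('f2',(277,408))]: print(n,pix(T,*up(p,(150,110),3.3),.033))
    g=lambda p:up(p,(395,120),7)
    print('gauge',pix(T,*g((267,321)),.079),'tip',pix(T,*g((310,268)),.079),'zero',pix(T,*g((195,298)),.079))
    for p in [(142,140),(432,208),(362,518),(73,452)]: print(pix(T,*g(p),.058))
    for p in [(351,219),(411,217),(411,257),(352,259)]: print('tray',pix(T,*p,.02))
E
python3 m.py
```

```text
[ 0.61553466  0.0022935  -0.22276087] [-0.2 -0.1 -0.2 -0.2 -0.5 -1.  -0.7 -1.2  0.2 -0.  -0.  -0.1  0.2 -2.2
  0.2 -2.1 -0.7 -1.1  0.7 -0.3  0.4  0.3 -0.8 -0.1]
[ 0.614288    0.00172571 -0.21898299] [ 0.1  0.2  0.2  0.2 -0.3 -0.5 -0.5 -0.6 -0.6 -0.6  0.8 -0.1  0.8  0.6
 -0.4  0.6]
[ 0.61839228  0.00365644 -0.24322322] [ 0.2  0.6  0.3  1.   0.1 -0.6 -0.6 -0.7]
n1 [ 0.6217 -0.0654  0.    ]
n2 [ 0.5531 -0.0245  0.    ]
n3 [0.5707 0.0534 0.    ]
sa [0.6503 0.0607 0.    ]
head [ 0.6819 -0.0127  0.    ]
park [ 0.4781 -0.0103  0.    ]
pin [0.60323704 0.107884   0.1       ] notch end [0.60106772 0.13968861 0.068     ]
pin S [0.60366391 0.10659979 0.102     ]
f1 [0.55876982 0.29142713 0.033     ]
f2 [0.41158432 0.20204789 0.033     ]
gauge [ 0.57992172 -0.31655262  0.079     ] tip [ 0.59935799 -0.33296161  0.079     ] zero [ 0.58869847 -0.29013663  0.079     ]
[ 0.65092779 -0.27657416  0.058     ]
[ 0.62422144 -0.38526874  0.058     ]
[ 0.50808384 -0.3557925   0.058     ]
[ 0.53400732 -0.24803146  0.058     ]
tray [ 0.44514583 -0.10869759  0.02      ]
tray [ 0.44841274 -0.2698428   0.02      ]
tray [ 0.34175884 -0.26743181  0.02      ]
tray [ 0.3387787  -0.10962088  0.02      ]
```

```bash
python3 - <<'E'
import cv2
from h import crop
s=cv2.imread('pics/scene0.png')[:,:,::-1]
crop(s,340,210,440,310,6,'pics/c5.png')
crop(s,180,140,260,210,7,'pics/c6.png')
E
```

```text
(no output)
```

View pics/c5.png

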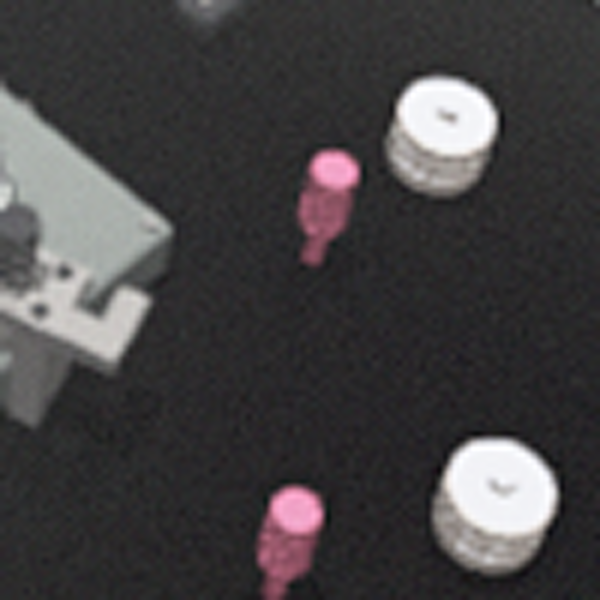

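View pics/c6.png

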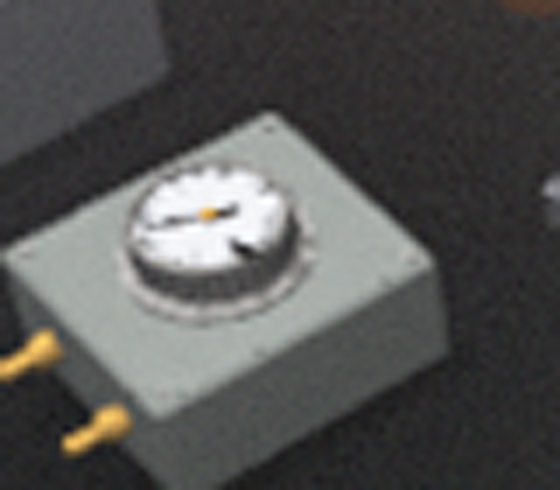

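```bash
cat >> h.py <<'E'
def tool():
    s=r.observe();return s['position'],R.from_euler('xyz',s['orientation']).as_matrix(),s
def to(x,y,z,jaw=None):
    """print shift in tool axes to reach world xyz, and twist to reach jaw heading (deg, mod 180)"""
    p,M,s=tool();d=M.T@(np.array([x,y,z])-p)
    h=np.degrees(np.arctan2(M[1,2],M[0,2]));print('shift',np.round(d,4),'jaw now',round(h,1),'j6',round(s['joints'][5],2),'pos',np.round(p,4))
    if jaw is not None:
        a=(h-jaw+90)%180-90;print('twist +: ',round(a,1),'or',round(a-180*np.sign(a),1))
E
python3 - <<'E'
from h import *
p,M,s=tool();print(M.round(3))
to(.6503,.0607,.2,85)
E
```

```text
[[-0.001 -0.922  0.387]
 [-0.001  0.387  0.922]
 [-1.     0.    -0.001]]
shift [ 0.0497 -0.5761 -0.2666] jaw now 67.2 j6 -0.21 pos [0.2225 0.5297 0.2495]
twist +:  -17.8 or 162.2
```

```bash
python3 - <<'E'
from h import *
to(.585,.02,.27)
E
```

```text
shift [-0.0202 -0.5316 -0.3295] jaw now 67.2 j6 -0.21 pos [0.2225 0.5297 0.2495]
```

Call:
play_rows --pt "0 -0.05 0 0 0" --pt "0 -0.06 -0.06 -0.037 0" --pt "0 -0.06 -0.53 -0.33 0" --pt "0 -0.06 -0.53 -0.33 0" --pt "0 -0.06 -0.53 -0.33 0" --pt "0 -0.06 -0.53 -0.33 0" --pt "0 -0.06 -0.53 -0.33 0" --pt "0 -0.06 -0.53 -0.33 0" --pt "0 -0.06 -0.53 -0.33 0" --pt "0 -0.06 -0.53 -0.33 0" --pt "0 -0.02 -0.53 -0.33 0" --pt "0 -0.02 -0.53 -0.33 0" --pt "0 -0.02 -0.53 -0.33 0" --pt "0 -0.02 -0.53 -0.33 0"

```text
time: 1.9
position: [0.5835, 0.0218, 0.2714]
orientation: [-1.102, 1.569, 0.072]
force: [0.4, -0.6, -0.0]
width: 0.998
```

```bash
cat >> h.py <<'E'
def shot(name):
    s=r.observe();c=cam('wrist');f=r.grab_frame('wrist');cv2.imwrite(f'pics/{name}.png',f[:,:,::-1])
    np.savez(f'pics/{name}.npz',K=c[0],R=c[1],t=c[2]);print('t',s['time'],'pos',s['position'].round(4),'F',s['force'].round(2),'w',s['width']);return f
def ld(name): d=np.load(f'pics/{name}.npz');return d['K'],d['R'],d['t']
E
python3 - <<'E'
from h import *
shot('w1')
E
```

```text
t 1.9 pos [0.5835 0.0218 0.2714] F [ 0.42 -0.58 -0.03] w 0.9981361730970978
```

View pics/w1.png

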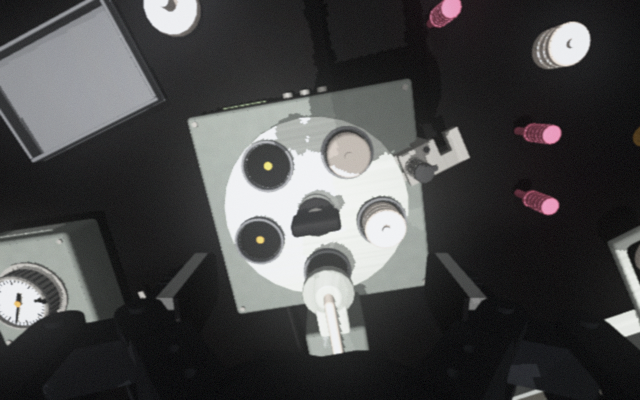

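```bash
python3 - <<'E'
import cv2
from h import crop
t=cv2.imread('pics/w1.png')[:,:,::-1]
crop(t,180,70,480,370,2.6*.76,'pics/c7.png') if 0 else crop(t,180,75,340,275,3.7,'pics/c7.png')
crop(t,320,100,480,260,4.6,'pics/c8.png')
crop(t,0,220,120,350,4.5,'pics/c9.png')
E
```

```text
(no output)
```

View pics/c7.png

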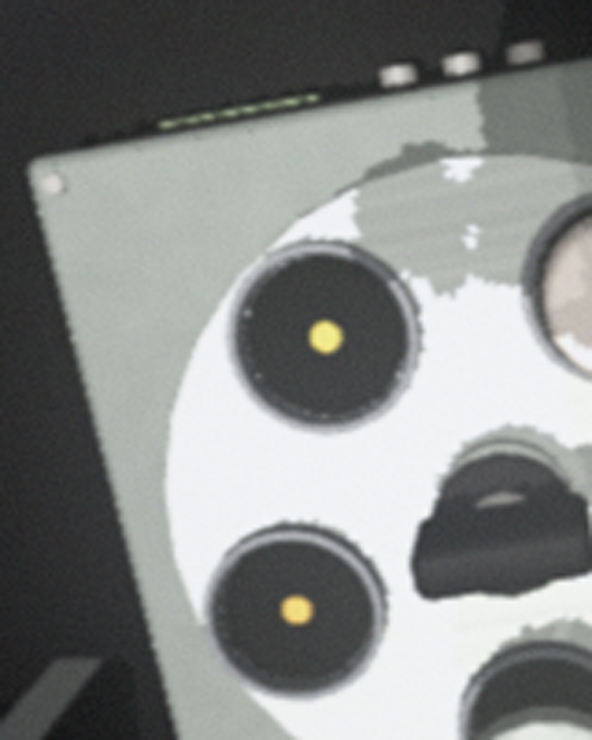

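View pics/c8.png

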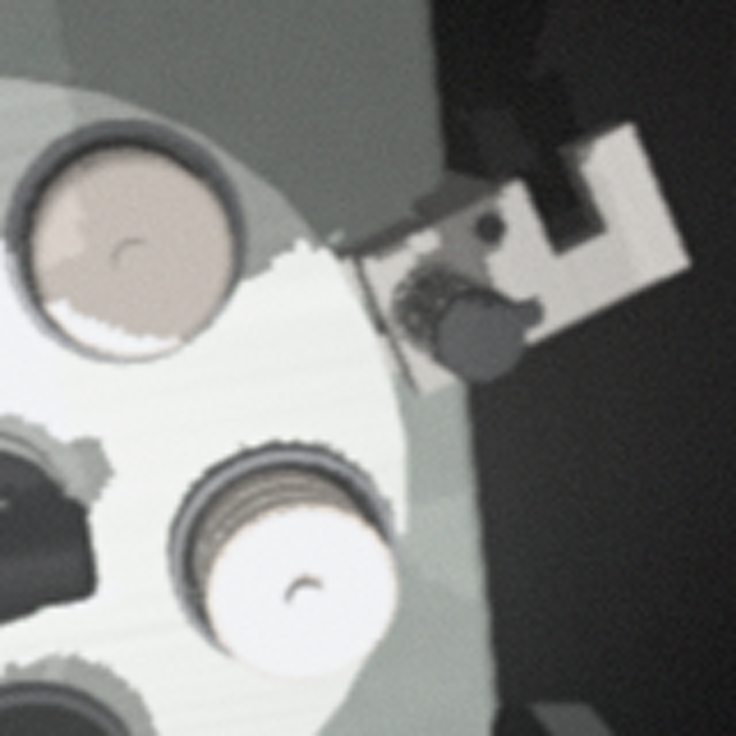

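View pics/c9.png

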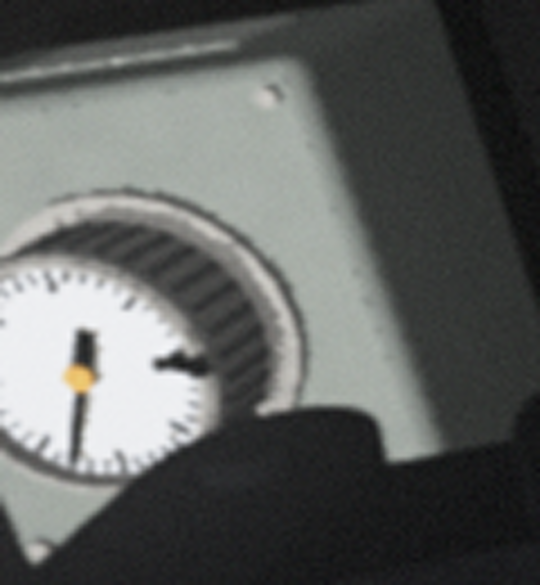

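```bash
cat > m2.py <<'E'
from h import *
from m import up,pol,w,T,obs,f
from scipy.optimize import least_squares
W=ld('w1')
A=lambda p:up(p,(180,75),3.7);B=lambda p:up(p,(320,100),4.6)
ob=[(W,A((326,337)),pol(-144)+[.05]),(W,A((296,610)),pol(-72)+[.05]),(W,B((303,592)),pol(72)+[.08]),(W,B((133,248)),pol(144)+[.08]),
(W,A((32,162)),[-.115,-.115,.036]),(W,B((583,239)),[.138*np.cos(np.radians(108))+.006*np.cos(np.radians(18)),.138*np.sin(np.radians(108))+.006*np.sin(np.radians(18)),.068])]
q=least_squares(f,[.6,0,-.2],args=(ob,)).x
if __name__=='__main__':
    print(q,f(q,ob).round(1))
    for n,a,rr in [('n1',-72,.068),('n2',-144,.068),('n3',-216,.068),('sa',72,.068),('head',0,.068),('park',108,.138)]: print(n,np.round(w(q,pol(a,rr)+[0]),4))
    for (c,u,P),n in zip(ob,['n2','n1','sa','sb','corner','notch']): print(n,pix(c,*u,P[2]).round(4))
    print('pin',pix(W,*B((482,341)),.102))
    g=lambda p:up(p,(0,220),4.5)
    G=pix(W,*g((80,377)),.079);print('gauge',G)
    for n,p in (('tip',(75,465)),('zero',(185,362))): P=pix(W,*g(p),.079);print(n,P,np.degrees(np.arctan2(*(P-G)[1::-1])),np.hypot(*(P-G)[:2]))
    print('f2',pix(W,571,43,.033))
E
python3 m2.py
```

```text
[ 0.61463039  0.00442689 -0.2142048 ] [-0.  -0.7  1.3 -0.6  1.2 -1.   0.   0.8 -4.2 -0.1  1.6  1.9]
n1 [ 0.6214 -0.0632  0.    ]
n2 [ 0.5524 -0.0229  0.    ]
n3 [0.5694 0.0552 0.    ]
sa [0.6489 0.0632 0.    ]
head [ 0.6811 -0.01    0.    ]
park [0.6009 0.1417 0.    ]
n2 [ 0.553  -0.0232  0.05  ]
n1 [ 0.6215 -0.0648  0.05  ]
sa [0.6494 0.0618 0.08  ]
sb [0.5687 0.0554 0.08  ]
corner [ 0.4796 -0.0797  0.036 ]
notch [0.6045 0.1415 0.068 ]
pin [0.60687006 0.10857123 0.102     ]
gauge [ 0.58006806 -0.31489607  0.079     ]
tip [ 0.59877638 -0.32969488  0.079     ] -38.34499073967465 0.02385385088025476
zero [ 0.58612512 -0.29057414  0.079     ] 76.01570105093995 0.02506479460167503
f2 [0.5596928  0.29402608 0.033     ]
```

```bash
python3 - <<'E'
from h import *
to(.6498,.0615,.15,-30.5)
E
```

```text
shift [ 0.1218 -0.0456  0.0621] jaw now 67.3 j6 -1.34 pos [0.5835 0.0218 0.2717]
twist +:  -82.2 or 97.8
```

Call:
play_rows --pt "80 0.03 -0.046 0.062 98" --pt "80 0.06 -0.046 0.062 98" --pt "80 0.08 -0.046 0.062 98" --pt "80 0.1 -0.046 0.062 98" --pt "80 0.122 -0.046 0.062 98" --pt "80 0.122 -0.046 0.062 98" --pt "80 0.122 -0.046 0.062 98" --pt "80 0.122 -0.046 0.062 98" --pt "80 0.122 -0.046 0.062 98" --pt "80 0.122 -0.046 0.062 98" --pt "80 0.122 -0.046 0.062 98" --pt "80 0.122 -0.046 0.062 98"

```text
time: 3.45
position: [0.65, 0.0602, 0.1486]
orientation: [0.48, 1.57, -0.055]
force: [0.2, -0.6, -0.5]
width: 0.689
```

```bash
python3 - <<'E'
from h import *
shot('w2');to(.6498,.0615,.076,-30.5)
E
```

```text
t 3.45 pos [0.65   0.0602 0.1486] F [ 0.21 -0.62 -0.51] w 0.6887031657143465
shift [ 0.0725  0.0012 -0.0009] jaw now -30.7 j6 0.44 pos [0.6499 0.06   0.1485]
twist +:  -0.2 or 179.8
```

View pics/w2.png

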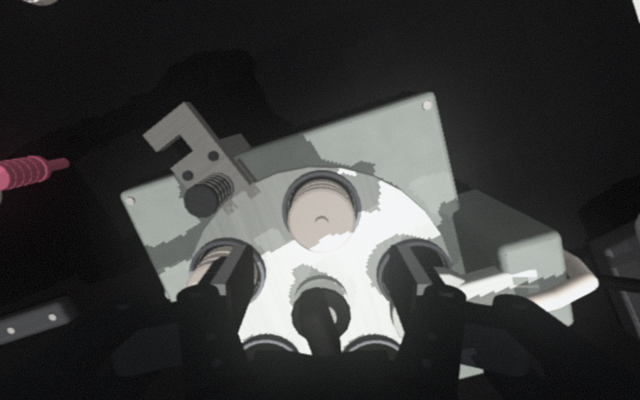

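```bash
python3 - <<'E'
from h import *
c=ld('w2');print(proj(c,[.65,.06,.085]),pix(c,322,215,.085),pix(c,322,218,.08))
E
```

```text
[322.28694392 227.68349342] [0.65372941 0.06660387 0.085     ] [0.6520247  0.06369574 0.08      ]
```

Call:
play_rows --pt "80 0.03 0.003 0 0" --pt "80 0.06 0.003 0 0" --pt "80 0.0725 0.003 0 0" --pt "80 0.0725 0.003 0 0" --pt "80 0.0725 0.003 0 0" --pt "200 0.0725 0.003 0 0" --pt "200 0.0725 0.003 0 0" --pt "200 0.0725 0.003 0 0" --pt "200 0.0725 0.003 0 0" --pt "200 0.0725 0.003 0 0" --squeeze 30

```text
time: 4.75
position: [0.6526, 0.0624, 0.0775]
orientation: [0.45, 1.568, -0.088]
force: [-0.5, 1.2, 5.9]
width: 0.457
```

```bash
python3 - <<'E'
from h import *
shot('w3')
E
```

```text
t 4.75 pos [0.6526 0.0624 0.0775] F [-0.47  1.17  5.91] w 0.4570083919153548
```

View pics/w3.png

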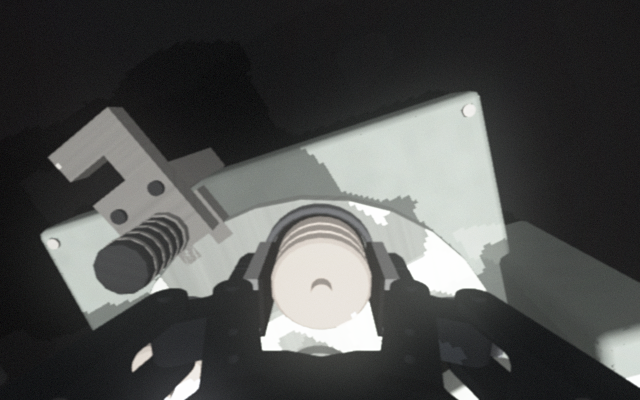

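```bash
python3 - <<'E'
from h import *
to(.393,-.222,.033)
E
```

```text
shift [ 0.0439 -0.3772 -0.0776] jaw now -30.8 j6 0.45 pos [0.6526 0.0623 0.0775]
```

Call:
play_rows --pt "200 -0.04 0 0 0" --pt "200 -0.1 0 0 0" --pt "200 -0.12 -0.06 -0.012 0" --pt "200 -0.12 -0.12 -0.024 0" --pt "200 -0.12 -0.18 -0.036 0" --pt "200 -0.12 -0.24 -0.048 0" --pt "200 -0.12 -0.3 -0.06 0" --pt "200 -0.12 -0.36 -0.075 0" --pt "200 -0.12 -0.375 -0.077 0" --pt "200 -0.06 -0.376 -0.077 0" --pt "200 0 -0.376 -0.077 0" --pt "200 0.03 -0.376 -0.077 0" --pt "200 0.042 -0.376 -0.077 0" --pt "200 0.044 -0.376 -0.077 0" --pt "200 0.044 -0.376 -0.077 0"

```text
time: 6.68
position: [0.394, -0.222, 0.0331]
orientation: [-0.235, 1.568, -0.773]
force: [-1.2, -0.5, 0.1]
width: 0.455
```

```bash
python3 - <<'E'
from h import *
shot('w4');to(.393,-.222,.033)
E
```

```text
t 6.675 pos [ 0.394  -0.222   0.0331] F [-1.17 -0.54  0.12] w 0.4550852328996671
shift [ 0.0002 -0.0005 -0.0008] jaw now -30.8 j6 -0.24 pos [ 0.394  -0.222   0.0332]
```

View pics/w4.png

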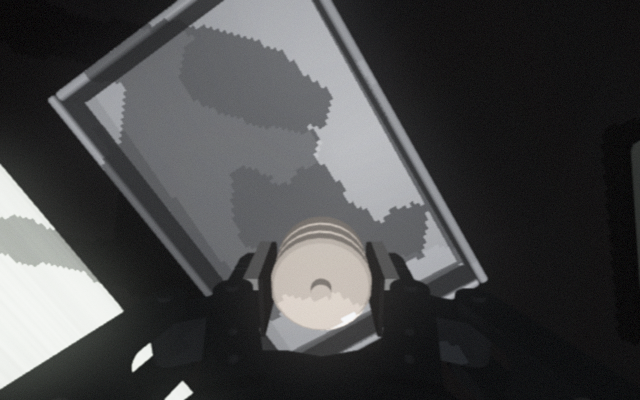

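Call:
play_rows --pt "80 0 0 0 0" --pt "80 0 0 0 0" --pt "80 0 0 0 0" --pt "80 -0.06 0 0 0" --pt "80 -0.12 0.0 0.0 -10" --pt "80 -0.12 0.06 0.002 -20" --pt "80 -0.12 0.12 0.003 -30" --pt "80 -0.12 0.18 0.005 -40" --pt "80 -0.12 0.24 0.007 -50" --pt "80 -0.12 0.3 0.008 -60" --pt "80 -0.12 0.328 0.009 -70" --pt "80 -0.12 0.328 0.009 -72" --pt "80 -0.12 0.328 0.009 -72" --pt "80 -0.12 0.328 0.009 -72"

```text
time: 8.48
position: [0.5681, 0.0549, 0.1518]
orientation: [2.851, 1.57, -2.715]
force: [0.3, 0.5, 0.3]
width: 0.687
```

```bash
python3 - <<'E'
from h import *
shot('w5');to(.5695,.0555,.079,41.5)
c=ld('w5');print(proj(c,[.5695,.0555,.08]),proj(c,[.5695,.0555,.085]))
E
```

```text
t 8.475 pos [0.5681 0.0549 0.1518] F [0.29 0.49 0.3 ] w 0.6873452821582844
shift [ 0.0728 -0.0006  0.0014] jaw now 41.1 j6 -0.83 pos [0.5681 0.055  0.1518]
twist +:  -0.4 or 179.6
[323.78195617 224.56363346] [323.84985889 227.33680756]
```

View pics/w5.png

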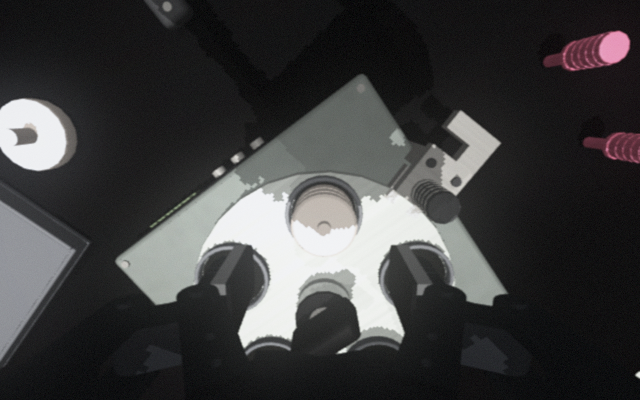

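Call:
play_rows --pt "80 0.04 -0.0005 0.001 0" --pt "80 0.073 -0.0005 0.001 0" --pt "80 0.073 -0.0005 0.001 0" --pt "80 0.073 -0.0005 0.001 0" --pt "200 0.073 -0.0005 0.001 0" --pt "200 0.073 -0.0005 0.001 0" --pt "200 0.073 -0.0005 0.001 0" --pt "200 0.073 -0.0005 0.001 0" --pt "200 0.06 -0.0005 0.001 0" --pt "200 0.0 -0.0005 0.001 0" --pt "200 -0.04 -0.0005 0.001 0" --pt "200 -0.04 -0.0005 0.001 0"

```text
time: 10.02
position: [0.5723, 0.0561, 0.1972]
orientation: [-0.827, 1.561, -0.108]
force: [0.2, -0.2, 0.2]
width: 0.454
```

```bash
python3 - <<'E'
from h import *
shot('w6');to(.393,-.148,.037,-30.8)
E
```

```text
t 10.025 pos [0.5723 0.0561 0.1972] F [ 0.24 -0.2   0.17] w 0.45370523210374014
shift [ 0.1565 -0.0361 -0.2687] jaw now 41.2 j6 -0.83 pos [0.5707 0.0562 0.1942]
twist +:  72.0 or -108.0
```

View pics/w6.png

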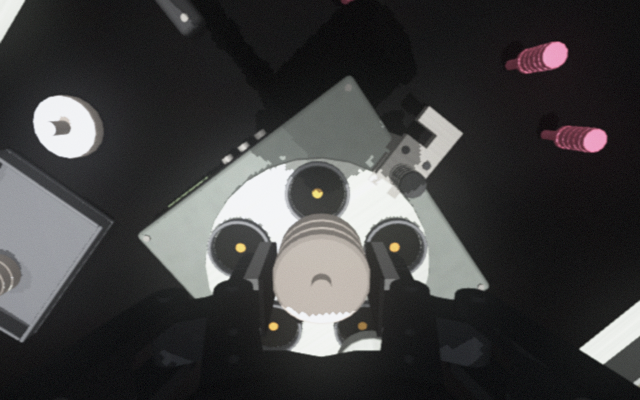

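Call:
play_rows --pt "200 0 -0.008 -0.06 10" --pt "200 0 -0.016 -0.12 20" --pt "200 0 -0.025 -0.18 30" --pt "200 0 -0.034 -0.24 40" --pt "200 0 -0.041 -0.27 50" --pt "200 0.05 -0.041 -0.27 60" --pt "200 0.09 -0.041 -0.27 70" --pt "200 0.12 -0.041 -0.27 72" --pt "200 0.145 -0.041 -0.27 72" --pt "200 0.155 -0.041 -0.27 72" --pt "200 0.156 -0.041 -0.27 72" --pt "200 0.156 -0.041 -0.27 72"

```text
time: 11.58
position: [0.3937, -0.1526, 0.0361]
orientation: [-0.147, 1.57, -0.685]
force: [-0.2, 0.2, 0.1]
width: 0.457
```

```bash
python3 - <<'E'
from h import *
shot('w7')
E
```

```text
t 11.575 pos [ 0.3937 -0.1526  0.0361] F [-0.18  0.15  0.06] w 0.4568079889360927
```

View pics/w7.png

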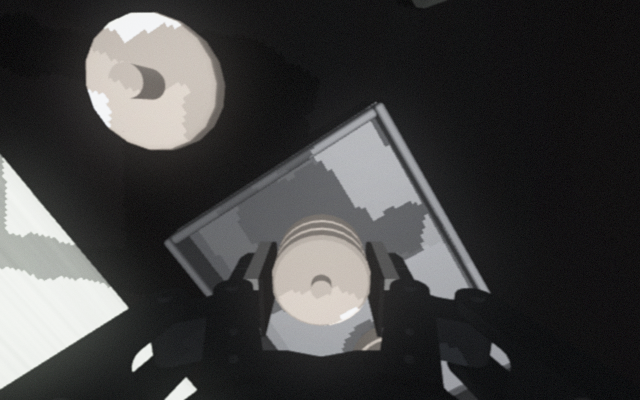

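Call:
play_rows --pt "200 0.003 0 0 0" --pt "80 0.003 0 0 0" --pt "80 0.003 0 0 0" --pt "80 0.003 0 0 0" --pt "80 -0.06 0 0 0" --pt "0 -0.12 0 0 0" --pt "0 -0.16 -0.01 0.06 -10" --pt "0 -0.16 -0.022 0.12 -20" --pt "0 -0.16 -0.034 0.18 -30" --pt "0 -0.16 -0.045 0.24 -40" --pt "0 -0.16 -0.045 0.244 -50" --pt "0 -0.16 -0.045 0.244 -56" --pt "0 -0.16 -0.045 0.244 -56" --pt "0 -0.16 -0.045 0.244 -56"

```text
time: 13.38
position: [0.5799, -0.3158, 0.1957]
orientation: [1.978, 1.571, 2.417]
force: [-0.4, -0.7, 0.6]
width: 1.002
```

```bash
python3 - <<'E'
from h import *
f=shot('w8');crop(f,220,150,420,300,4,'pics/c10.png')
to(.58,-.3155,.078,25)
c=ld('w8');print(proj(c,[.58,-.3155,.079]))
E
```

```text
t 13.375 pos [ 0.5799 -0.3158  0.1957] F [-0.35 -0.71  0.62] w 1.0015116646199964
shift [0.1179 0.0002 0.0002] jaw now 25.1 j6 -1.12 pos [ 0.5799 -0.3158  0.1959]
twist +:  0.1 or -179.9
[321.76825427 203.41221833]
```

View pics/w8.png

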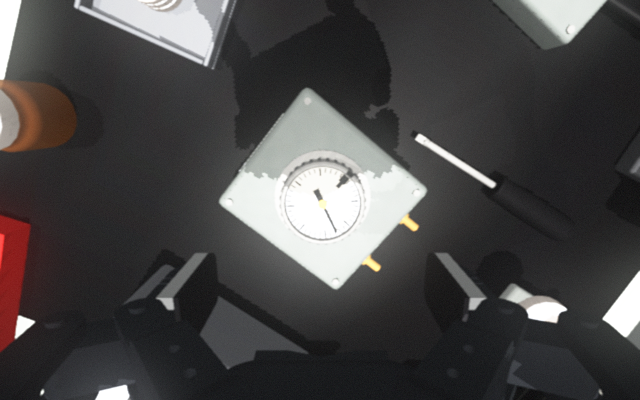

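View pics/c10.png

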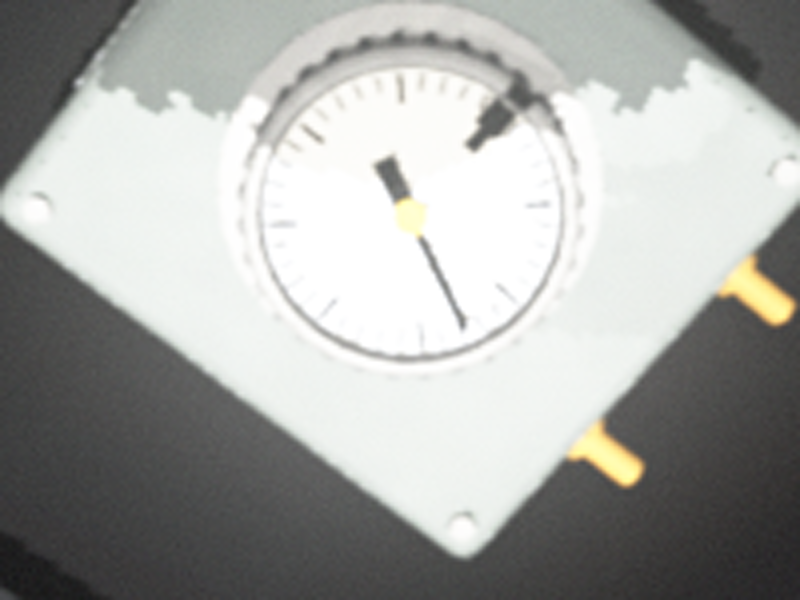

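```bash
python3 - <<'E'
from h import *
from m import up
c=ld('w8');g=lambda p:pix(c,*up(p,(220,150),4),.079)
G=g((410,217));print(G)
for p in [(463,325),(388,162),(490,128),(518,98)]:
    d=g(p)-G;print(d,np.degrees(np.arctan2(d[1],d[0])),np.hypot(*d[:2]))
E
```

```text
[ 0.58037956 -0.31570435  0.079     ]
[ 0.01758067 -0.01453833  0.        ] -39.58903923892698 0.02281321700085993
[-0.00786697  0.00754901  0.        ] 136.1815784031652 0.010903060226273758
[0.00590807 0.02080449 0.        ] 74.14649616121439 0.02162711725304107
[0.00801971 0.02773644 0.        ] 73.87331785074701 0.028872582973854345
```

Call:
play_rows --pt "0 0.05 0 0 0" --pt "0 0.1 0 0 0" --pt "0 0.118 0 0 0" --pt "0 0.118 0 0 0" --pt "150 0.118 0 0 0" --pt "150 0.118 0 0 0" --pt "150 0.118 0 0 0" --pt "150 0.118 0 0 0" --squeeze 40

```text
time: 14.42
position: [0.5816, -0.3172, 0.0813]
orientation: [-1.133, 1.566, -0.693]
force: [-2.1, 0.9, 6.0]
width: 0.708
```

```bash
python3 - <<'E'
from h import *
f=shot('w9')
E
```

```text
t 14.425 pos [ 0.5816 -0.3172  0.0813] F [-2.13  0.92  6.04] w 0.7084270103404514
```

View pics/w9.png

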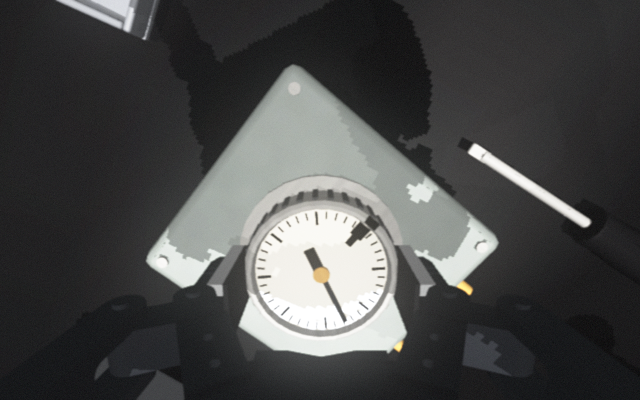

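Call:
play_rows --pt "150 -0.002 0 0 10" --pt "150 -0.002 0 0 20" --pt "150 -0.002 0 0 30" --pt "150 -0.002 0 0 40" --pt "150 -0.002 0 0 50" --pt "150 -0.002 0 0 60" --pt "150 -0.002 0 0 70" --pt "150 -0.002 0 0 80" --pt "150 -0.002 0 0 90" --pt "150 -0.002 0 0 100" --pt "150 -0.002 0 0 110" --pt "150 -0.002 0 0 114.5" --pt "150 -0.002 0 0 114.5" --pt "150 -0.002 0 0 114.5"

```text
time: 16.23
position: [0.5801, -0.3163, 0.0813]
orientation: [-0.085, 1.57, -1.642]
force: [-5.4, 2.2, 6.0]
width: 0.705
```

```bash
python3 - <<'E'
from h import *
f=shot('w10');crop(f,220,170,420,350,4,'pics/c11.png');to(.58,-.3155,.078,25)
E
```

```text
t 16.225 pos [ 0.5801 -0.3163  0.0813] F [-5.41  2.21  5.96] w 0.7051319169143302
shift [ 0.0033 -0.0001 -0.0008] jaw now -89.2 j6 0.88 pos [ 0.5801 -0.3163  0.0813]
twist +:  65.8 or -114.2
```

View pics/c11.png

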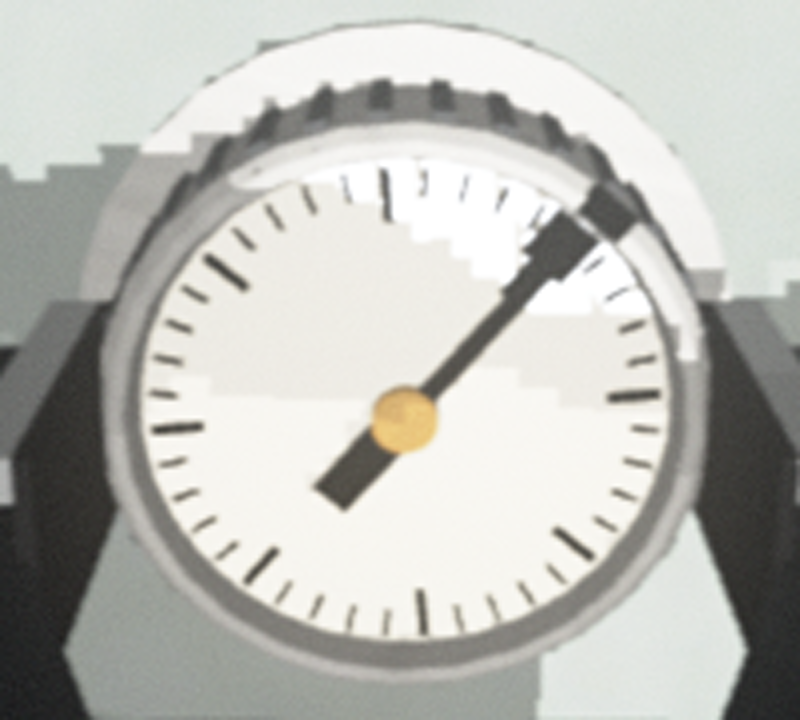

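```bash
python3 - <<'E'
import cv2
from h import crop
f=cv2.imread('pics/w10.png')[:,:,::-1]
crop(f,310,205,390,285,9,'pics/c12.png')
E
```

```text
(no output)
```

View pics/c12.png

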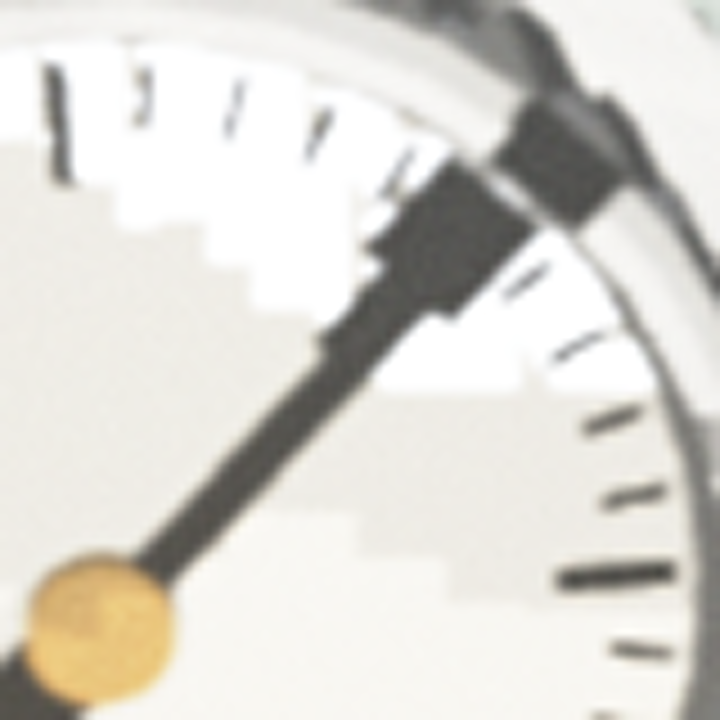

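Call:
play_rows --pt "0 0 0 0 114.5" --pt "0 0 0 0 0" --pt "0 0 0 0 0"

```text
time: 16.65
position: [0.5807, -0.3163, 0.0805]
orientation: [1.021, 1.569, -0.538]
force: [-0.4, 0.4, -0.6]
width: 0.999
```

Call:
play_rows --pt "0 -0.05 0 0 0" --pt "0 -0.1 0 0 0" --pt "0 -0.1 0 0 0" --pt "0 -0.1 0 0 0" --pt "0 -0.1 0 0 0"

```text
time: 17.27
position: [0.5792, -0.3153, 0.1777]
orientation: [-2.275, 1.567, 2.449]
force: [0.1, 0.2, 0.3]
width: 1.002
```

```bash
python3 - <<'E'
from h import *
f=shot('w11');crop(f,260,150,380,260,6,'pics/c13.png');to(.58,-.3155,.082,25)
E
```

```text
t 17.275 pos [ 0.5792 -0.3153  0.1777] F [0.09 0.22 0.34] w 1.0023270349845748
shift [0.0957 0.001  0.0004] jaw now -89.3 j6 0.88 pos [ 0.5792 -0.3153  0.1777]
twist +:  65.7 or -114.3
```

View pics/c13.png

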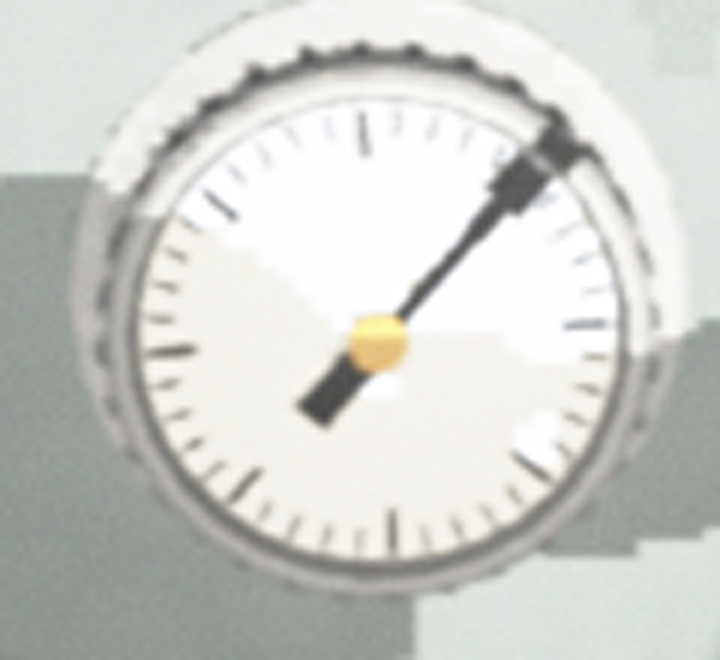

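```bash
python3 - <<'E'
from h import *
f=r.grab_frame('top');cv2.imwrite('pics/top1.png',f[:,:,::-1]);crop(f,140,100,420,290,2.8,'pics/c14.png')
to(.56,.2925,.15)
E
```

```text
shift [ 0.0292 -0.0121 -0.608 ] jaw now -89.3 j6 0.88 pos [ 0.5794 -0.3154  0.178 ]
```

View pics/c14.png

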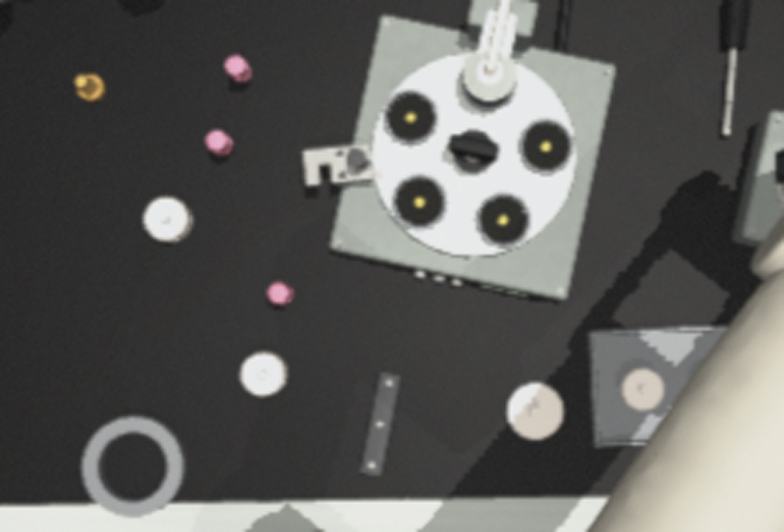

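Call:
play_rows --pt "80 -0.03 0 -0.04 0" --pt "80 -0.03 -0.002 -0.1 -10" --pt "80 -0.03 -0.003 -0.16 -20" --pt "80 -0.03 -0.004 -0.22 -30" --pt "80 -0.03 -0.006 -0.28 -40" --pt "80 -0.03 -0.007 -0.34 -50" --pt "80 -0.03 -0.008 -0.4 -60" --pt "80 -0.03 -0.01 -0.46 -70" --pt "80 -0.03 -0.012 -0.52 -80" --pt "80 -0.03 -0.012 -0.58 -90" --pt "80 0.02 -0.012 -0.608 -95" --pt "80 0.04 -0.012 -0.608 -95" --pt "80 0.04 -0.012 -0.608 -95" --pt "80 0.04 -0.012 -0.608 -95" --pt "80 0.04 -0.012 -0.608 -95"

```text
time: 19.25
position: [0.562, 0.2912, 0.1419]
orientation: [0.164, 1.567, 0.262]
force: [-0.8, -0.1, -0.3]
width: 0.682
```

```bash
python3 - <<'E'
from h import *
f=shot('w12');to(.56,.2925,.029,5.5)
c=ld('w12');print(proj(c,[.56,.2925,.035]),proj(c,[.56,.2925,.03]))
E
```

```text
t 19.25 pos [0.562  0.2912 0.1419] F [-0.77 -0.08 -0.31] w 0.682452634176066
shift [ 0.1127  0.0013 -0.002 ] jaw now 5.6 j6 0.19 pos [0.5618 0.2913 0.1417]
twist +:  0.1 or -179.9
[318.44866407 205.2570919 ] [318.47072938 203.36110965]
```

View pics/w12.png

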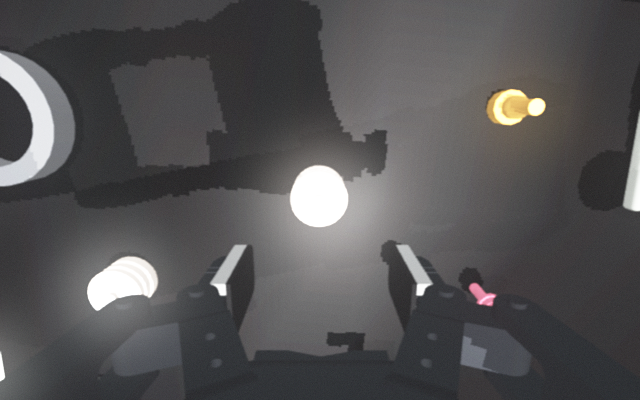

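Call:
play_rows --pt "80 0.05 0.002 -0.002 0" --pt "80 0.1 0.002 -0.002 0" --pt "80 0.1125 0.002 -0.002 0" --pt "80 0.1125 0.002 -0.002 0" --pt "80 0.1125 0.002 -0.002 0" --pt "200 0.1125 0.002 -0.002 0" --pt "200 0.1125 0.002 -0.002 0" --pt "200 0.1125 0.002 -0.002 0" --pt "200 0.1125 0.002 -0.002 0" --squeeze 30

```text
time: 20.42
position: [0.56, 0.2941, 0.0297]
orientation: [0.18, 1.567, 0.279]
force: [-1.0, -0.3, 6.0]
width: 0.453
```

```bash
python3 - <<'E'
from h import *
f=shot('w13');to(.6215,-.0645,.0805,5.5)
E
```

```text
t 20.425 pos [0.56   0.2941 0.0297] F [-0.99 -0.32  6.02] w 0.4529378577145531
shift [-0.0509 -0.3629  0.0257] jaw now 5.7 j6 0.19 pos [0.56   0.2941 0.0297]
twist +:  0.2 or -179.8
```

View pics/w13.png

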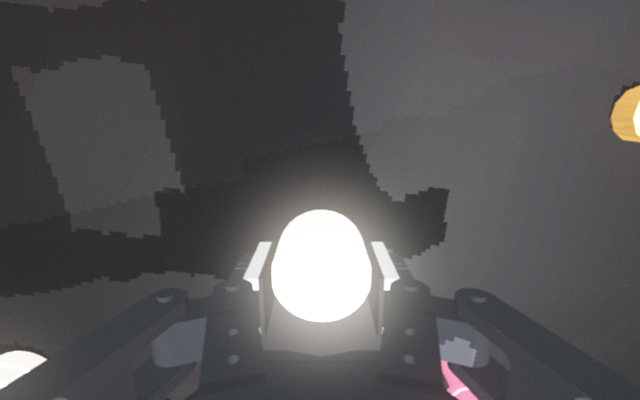

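Call:
play_rows --pt "200 -0.05 0 0 0" --pt "200 -0.11 0 0 0" --pt "200 -0.15 -0.04 -0.004 0" --pt "200 -0.15 -0.1 -0.01 0" --pt "200 -0.15 -0.16 -0.016 0" --pt "200 -0.15 -0.22 -0.022 0" --pt "200 -0.15 -0.28 -0.028 0" --pt "200 -0.15 -0.34 -0.034 0" --pt "200 -0.15 -0.36 -0.01 0" --pt "200 -0.12 -0.363 0.026 0" --pt "200 -0.1 -0.363 0.026 0" --pt "200 -0.1 -0.363 0.026 0" --pt "200 -0.1 -0.363 0.026 0" --pt "200 -0.1 -0.363 0.026 0"

```text
time: 22.22
position: [0.6207, -0.0651, 0.1291]
orientation: [-0.429, 1.568, -0.33]
force: [0.4, 0.3, 0.5]
width: 0.454
```

```bash
python3 - <<'E'
from h import *
f=shot('w14');to(.6215,-.0645,.0805,5.5)
c=ld('w14');print([proj(c,[.6146+.068*np.cos(a),.003+.068*np.sin(a),.05]) for a in np.radians([-84.5,-156.5,131.5,59.5])])
E
```

```text
t 22.225 pos [ 0.6207 -0.0651  0.1291] F [0.39 0.26 0.5 ] w 0.4538167539420468
shift [0.0484 0.0005 0.0007] jaw now 5.7 j6 -0.4 pos [ 0.6207 -0.065   0.1289]
twist +:  0.2 or -179.8
[array([322.14181654, 218.99400342]), array([210.74276026, 141.49050804]), array([246.44182961,  -5.5761928 ]), array([399.4019152 ,  -4.98967808])]
```

View pics/w14.png

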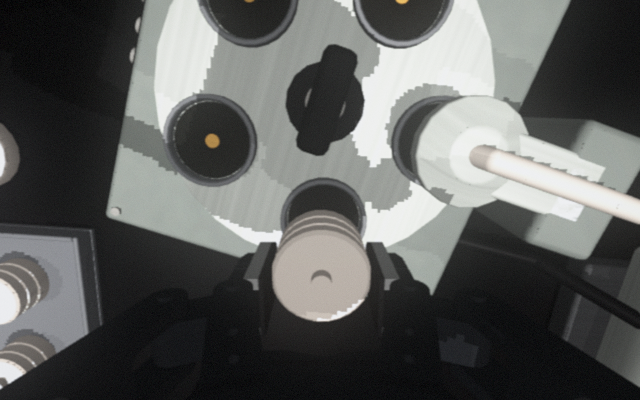

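```bash
python3 - <<'E'
from h import *
c=ld('w14')
for rr,z in((.026,.057),(.0225,.057),(.026,.05)):
  for s in((0,1),(1,0),(-1,0)): print(rr,z,s,proj(c,[.6211+rr*s[0],-.0647+rr*s[1],z]).round(1))
f=cv2.imread('pics/w14.png')[:,:,::-1];crop(f,260,160,390,330,4,'pics/c15.png')
E
```

```text
0.026 0.057 (0, 1) [326.7 179.9]
0.026 0.057 (1, 0) [365.5 226.7]
0.026 0.057 (-1, 0) [278.6 218.6]
0.0225 0.057 (0, 1) [326.  185.9]
0.0225 0.057 (1, 0) [359.7 226.1]
0.0225 0.057 (-1, 0) [284.5 219.1]
0.026 0.05 (0, 1) [326.4 177.6]
0.026 0.05 (1, 0) [364.  222.9]
0.026 0.05 (-1, 0) [279.9 215.1]
```

View pics/c15.png

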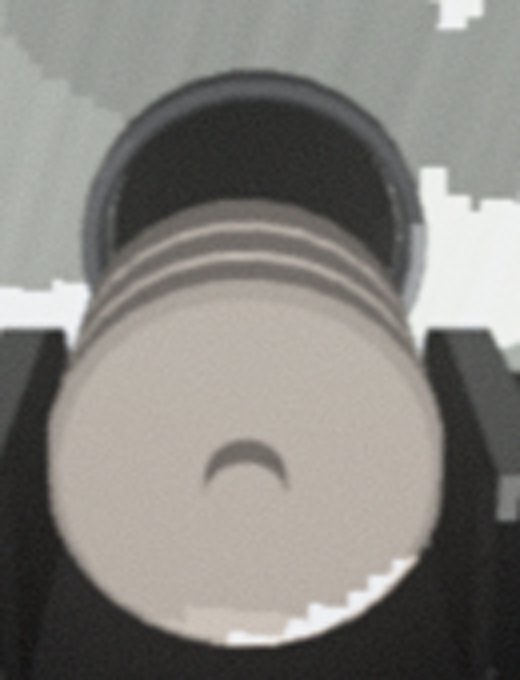

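```bash
python3 - <<'E'
from h import *
c=ld('w14');p=np.array([.6207,-.0651,.1291])
print([proj(c,p+[0,s*.02,0.0003]).round(1) for s in(-1,0,1)],[proj(c,p+[s*.02,0,0.0003]).round(1) for s in(-1,1)], proj(c,p+[0,0,.0053]))
to(.6218,-.064,.0805)
E
```

```text
[array([317.3, 326.3]), array([322.2, 282.1]), array([327.5, 234.4])] [array([271.4, 277.6]), array([372.7, 286.5])] [322.30716251 288.46537034]
shift [0.0484 0.001  0.001 ] jaw now 5.7 j6 -0.4 pos [ 0.6207 -0.065   0.1289]
```

Call:
play_rows --pt "200 0.02 -0.0008 0.001 0" --pt "200 0.035 -0.0008 0.001 0" --pt "200 0.043 -0.0008 0.001 0" --pt "200 0.0475 -0.0008 0.001 0" --pt "200 0.0485 -0.0008 0.001 0" --pt "200 0.0485 -0.0008 0.001 0"

```text
time: 23.02
position: [0.622, -0.0655, 0.0797]
orientation: [-0.044, 1.57, 0.055]
force: [-1.4, 2.4, 3.7]
width: 0.455
```

```bash
python3 - <<'E'
from h import *
f=shot('w15')
E
```

```text
t 23.025 pos [ 0.622  -0.0655  0.0797] F [-1.43  2.42  3.68] w 0.4551254583705998
```

View pics/w15.png

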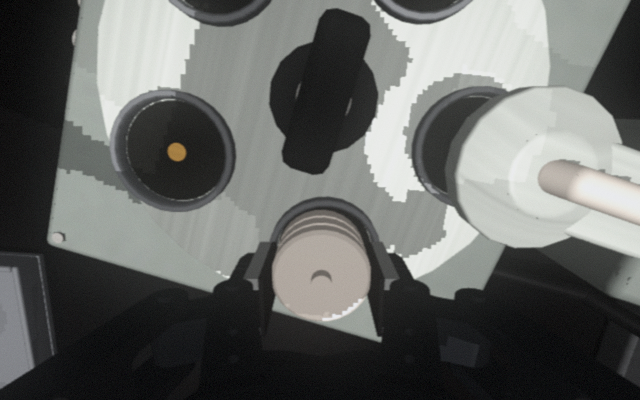

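Call:
play_rows --pt "80 0 0 0 0" --pt "80 0 0 0 0" --pt "80 0 0 0 0" --pt "80 -0.03 0 0 0" --pt "80 -0.07 0 0 0" --pt "80 -0.1 0 0 0"

```text
time: 23.82
position: [0.6218, -0.0659, 0.1805]
orientation: [-0.475, 1.569, -0.376]
force: [-0.1, 0.1, -0.3]
width: 0.691
```

```bash
python3 - <<'E'
from h import *
f=shot('w16');to(.4116,.2025,.12,-66.5)
E
```

```text
t 23.825 pos [ 0.6218 -0.0659  0.1805] F [-0.15  0.12 -0.34] w 0.6907795420145721
shift [ 0.0628  0.289  -0.1851] jaw now 5.7 j6 -0.4 pos [ 0.624  -0.0665  0.1852]
twist +:  72.2 or -107.8
```

View pics/w16.png

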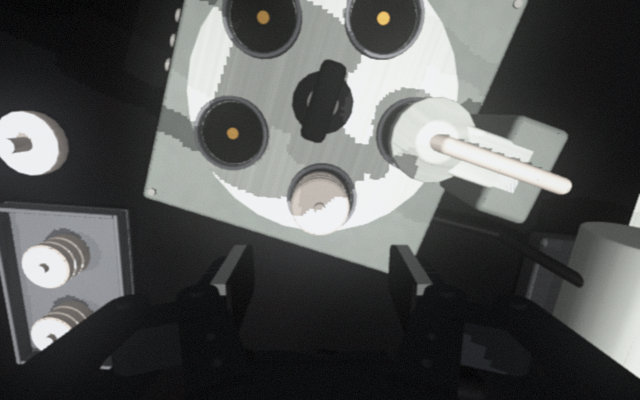

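Call:
play_rows --pt "80 0 0.05 -0.032 10" --pt "80 0 0.1 -0.064 20" --pt "80 0 0.15 -0.096 30" --pt "80 0 0.2 -0.128 40" --pt "80 0 0.25 -0.16 50" --pt "80 0.02 0.287 -0.183 60" --pt "80 0.06 0.287 -0.183 70" --pt "80 0.06 0.287 -0.183 72" --pt "80 0.06 0.287 -0.183 72" --pt "80 0.06 0.287 -0.183 72" --pt "80 0.06 0.287 -0.183 72"

```text
time: 25.25
position: [0.4118, 0.2016, 0.1199]
orientation: [1.357, 1.569, 0.2]
force: [-0.4, 0.1, -0.0]
width: 0.691
```

```bash
python3 - <<'E'
from h import *
f=shot('w17');to(.4116,.2025,.029,-66.5)
c=ld('w17');P=[.4116,.2025];print([proj(c,P+[z]).round(1) for z in(.035,.03,0)])
E
```

```text
t 25.25 pos [0.4118 0.2016 0.1199] F [-0.41  0.07 -0.  ] w 0.6909048788072674
shift [ 0.0907  0.0003 -0.0009] jaw now -66.3 j6 1.35 pos [0.4116 0.2016 0.1197]
twist +:  0.2 or -179.8
[array([320.3, 215.8]), array([320.3, 213.5]), array([320.3, 201.6])]
```

View pics/w17.png

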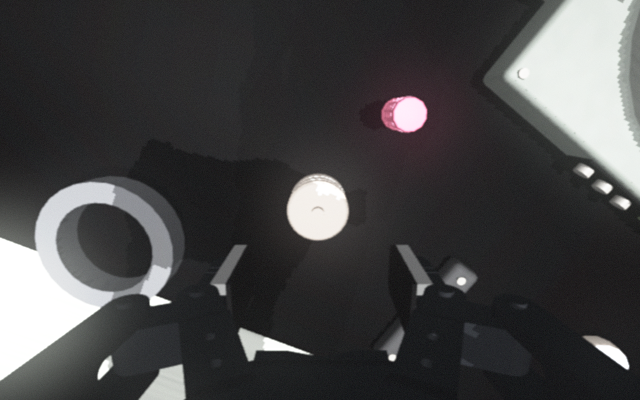

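Call:
play_rows --pt "80 0.05 0.0025 -0.002 0" --pt "80 0.08 0.0025 -0.002 0" --pt "80 0.0905 0.0025 -0.002 0" --pt "80 0.0905 0.0025 -0.002 0" --pt "200 0.0905 0.0025 -0.002 0" --pt "200 0.0905 0.0025 -0.002 0" --pt "200 0.0905 0.0025 -0.002 0" --pt "200 0.0905 0.0025 -0.002 0" --pt "200 0.0405 0.0025 -0.002 0" --pt "200 -0.02 0.0025 -0.002 0" --pt "200 -0.07 0.0025 -0.002 0" --pt "200 -0.07 0.0025 -0.002 0" --pt "200 -0.07 0.0025 -0.002 0"

```text
time: 26.92
position: [0.4118, 0.2044, 0.1883]
orientation: [-1.782, 1.57, -2.939]
force: [-0.2, -0.3, -1.2]
width: 0.456
```

```bash
python3 - <<'E'
from h import *
f=shot('w18');to(.553,-.0235,.13,-66.5)
c=ld('w18');p=r.observe()['position']
E
```

```text
t 26.925 pos [0.4118 0.2044 0.1883] F [-0.16 -0.26 -1.2 ] w 0.4555296654252475
shift [0.0572 0.0383 0.2656] jaw now -66.3 j6 1.35 pos [0.4112 0.2043 0.1874]
twist +:  0.2 or -179.8
```

View pics/w18.png

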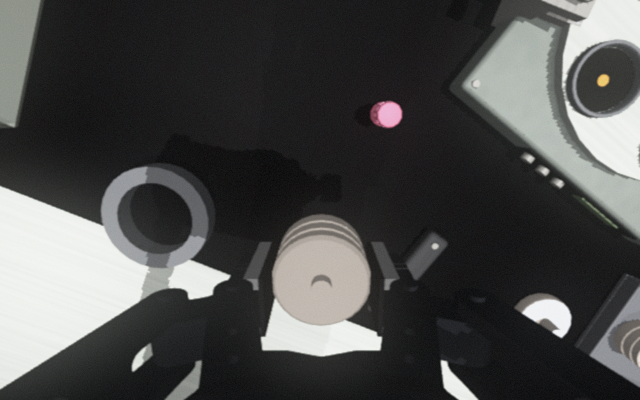

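Call:
play_rows --pt "200 0 0.008 0.06 0" --pt "200 0 0.017 0.12 0" --pt "200 0 0.026 0.18 0" --pt "200 0 0.035 0.24 0" --pt "200 0.03 0.0385 0.266 0" --pt "200 0.058 0.0385 0.266 0" --pt "200 0.058 0.0385 0.266 0" --pt "200 0.058 0.0385 0.266 0" --pt "200 0.058 0.0385 0.266 0"

```text
time: 28.1
position: [0.5551, -0.0234, 0.1321]
orientation: [0.874, 1.569, -0.282]
force: [0.7, -0.7, -0.1]
width: 0.455
```

```bash
python3 - <<'E'
from h import *
f=shot('w19');to(.553,-.0235,.0795,-66.5)
crop(f,250,150,400,340,4,'pics/c16.png')
c=ld('w19');p,M,s=tool()
N=np.array([.553,-.0235,0])
e=[M[:,1],-M[:,2],M[:,2]]
print('collar top,left,right',[proj(c,N+[0,0,.057]+.026*v).round(1) for v in e])
print('cass',[proj(c,p+M[:,1]*k).round(1) for k in(-.02,.02)],proj(c,p+[0,0,.0053]))
print('n1,n3',[proj(c,[.6146+.068*np.cos(a),.003+.068*np.sin(a),.05]).round(1) for a in np.radians([131.5,59.5])])
E
```

```text
t 28.1 pos [ 0.5551 -0.0234  0.1321] F [ 0.69 -0.67 -0.09] w 0.45546457071243324
shift [ 0.0526 -0.0021 -0.0009] jaw now -66.3 j6 0.9 pos [ 0.5552 -0.0234  0.1321]
twist +:  0.2 or -179.8
collar top,left,right [array([320.5, 181.8]), array([277.6, 224. ]), array([363.5, 223.9])]
cass [array([322.6, 324.4]), array([322.6, 231.9])] [322.66906742 286.57850363]
n1,n3 [array([211.6, 145.8]), array([246.8,   2.4])]
```

View pics/w19.png

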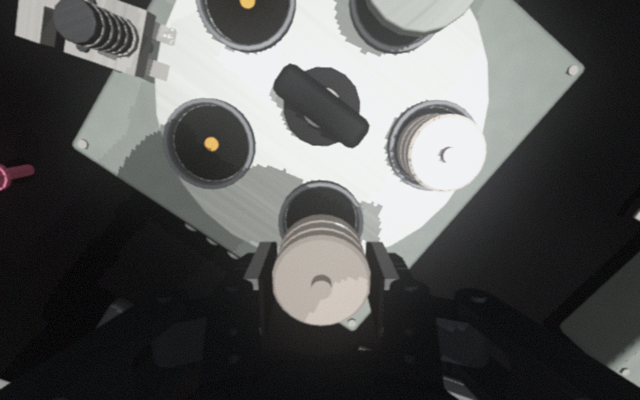

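View pics/c16.png

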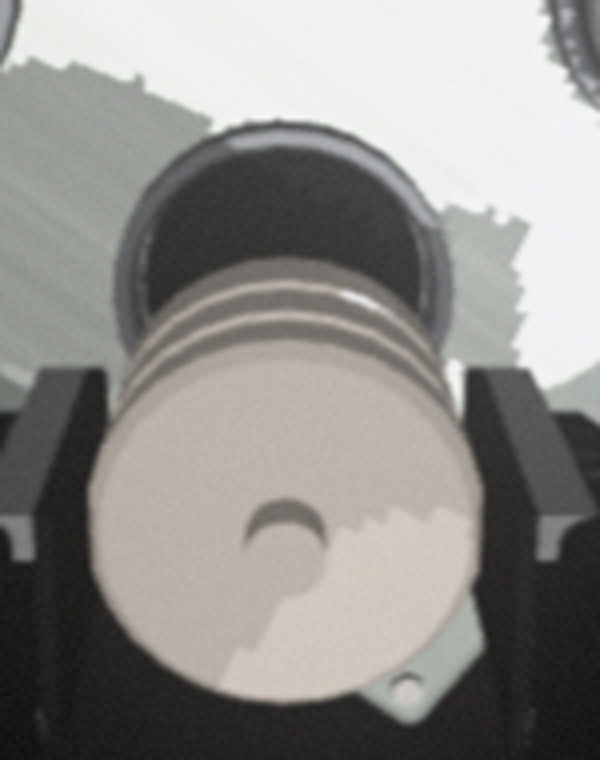

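Call:
play_rows --pt "200 0.02 -0.0005 -0.001 0" --pt "200 0.035 -0.0005 -0.001 0" --pt "200 0.045 -0.0005 -0.001 0" --pt "200 0.051 -0.0005 -0.001 0" --pt "200 0.0535 -0.0005 -0.001 0" --pt "200 0.0535 -0.0005 -0.001 0"

```text
time: 28.9
position: [0.5542, -0.0236, 0.0799]
orientation: [-0.322, 1.569, -1.479]
force: [-7.7, -0.7, 14.8]
width: 0.458
```

Call:
play_rows --pt "200 -0.001 0 0 0" --pt "80 -0.001 0 0 0" --pt "80 -0.001 0 0 0" --pt "80 -0.001 0 0 0" --pt "80 -0.03 0 0 0" --pt "80 -0.07 0 0 0" --pt "80 -0.1 0 0 0" --pt "80 -0.1 0 0 0" --pt "80 -0.1 0 0 0"

```text
time: 30.02
position: [0.5529, -0.0227, 0.1761]
orientation: [-2.24, 1.569, 2.887]
force: [-0.7, 0.1, -0.7]
width: 0.687
```

```bash
python3 - <<'E'
from h import *
f=shot('w20');crop(f,180,0,560,240,2.1,'pics/c17.png');to(.6055,.108,.15,5)
E
```

```text
t 30.025 pos [ 0.5529 -0.0227  0.1761] F [-0.66  0.09 -0.71] w 0.6869968392008022
shift [ 0.0255  0.101  -0.0982] jaw now -66.3 j6 0.9 pos [ 0.5526 -0.0226  0.1756]
twist +:  -71.3 or 108.7
```

View pics/w20.png

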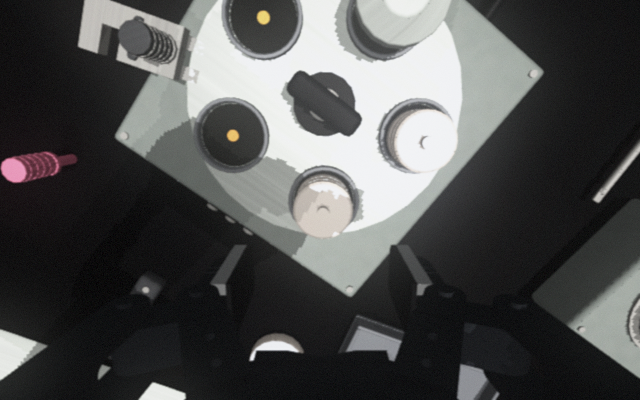

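Call:
play_rows --pt "80 0 0.05 -0.05 -10" --pt "80 0 0.1 -0.098 -20" --pt "80 0.03 0.101 -0.098 -30" --pt "80 0.03 0.101 -0.098 -40" --pt "80 0.03 0.101 -0.098 -50" --pt "80 0.03 0.101 -0.098 -60" --pt "80 0.03 0.101 -0.098 -70" --pt "80 0.03 0.101 -0.098 -72" --pt "80 0.03 0.101 -0.098 -72" --pt "80 0.03 0.101 -0.098 -72"

```text
time: 31.32
position: [0.6065, 0.1075, 0.1469]
orientation: [2.984, 1.57, 3.082]
force: [0.4, -0.2, 0.4]
width: 0.685
```

```bash
python3 - <<'E'
from h import *
f=shot('w21');crop(f,220,60,440,280,3,'pics/c18.png');to(.6055,.108,.094,5)
c=ld('w21');print(proj(c,[.6055,.108,.102]),proj(c,[.602,.1405,.068]))
E
```

```text
t 31.325 pos [0.6065 0.1075 0.1469] F [ 0.43 -0.23  0.44] w 0.6845018445753179
shift [ 0.0531  0.0006 -0.001 ] jaw now 5.6 j6 -0.12 pos [0.6065 0.1075 0.1471]
twist +:  0.6 or -179.4
[320.24829408 238.85115072] [319.75776158 165.99292516]
```

View pics/c18.png

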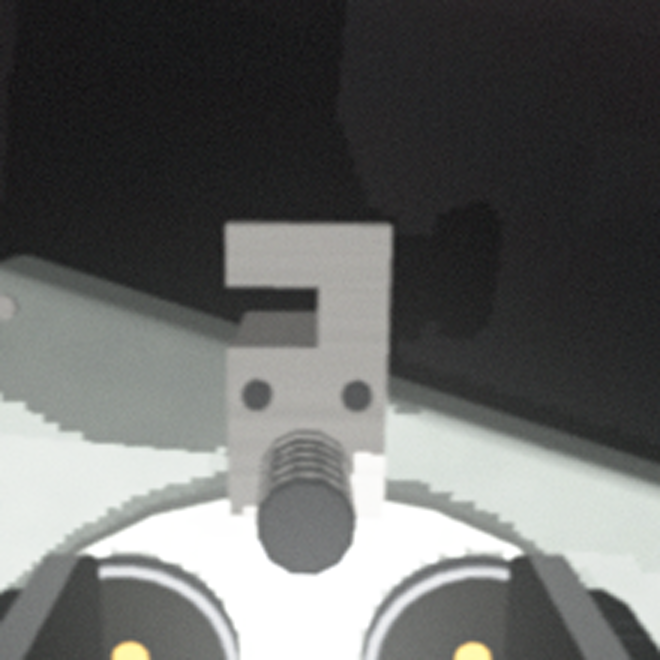

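```bash
python3 - <<'E'
from h import *
c=ld('w21');print(pix(c,315.8,165.9,.068),pix(c,321.8,235.2,.102))
to(*pix(c,321.8,235.2,.102)[:2],.094,5)
E
```

```text
[0.5996707  0.14032924 0.068     ] [0.60610591 0.11008298 0.102     ]
shift [ 0.0531  0.0026 -0.0002] jaw now 5.6 j6 -0.12 pos [0.6065 0.1075 0.1471]
twist +:  0.6 or -179.4
```

Call:
play_rows --pt "80 0.03 0.0026 0 0" --pt "80 0.053 0.0026 0 0" --pt "80 0.053 0.0026 0 0" --pt "80 0.053 0.0026 0 0" --pt "150 0.053 0.0026 0 0" --pt "230 0.053 0.0026 0 0" --pt "230 0.053 0.0026 0 0" --pt "230 0.053 0.0026 0 0" --pt "230 0.053 0.0026 0 0" --squeeze 40

```text
time: 32.5
position: [0.607, 0.1101, 0.0953]
orientation: [-0.161, 1.569, -0.061]
force: [-1.1, -0.5, 5.4]
width: 0.192
```

```bash
python3 - <<'E'
from h import *
f=shot('w22')
E
```

```text
t 32.5 pos [0.607  0.1101 0.0953] F [-1.1  -0.5   5.39] w 0.1916422920403418
```

View pics/w22.png

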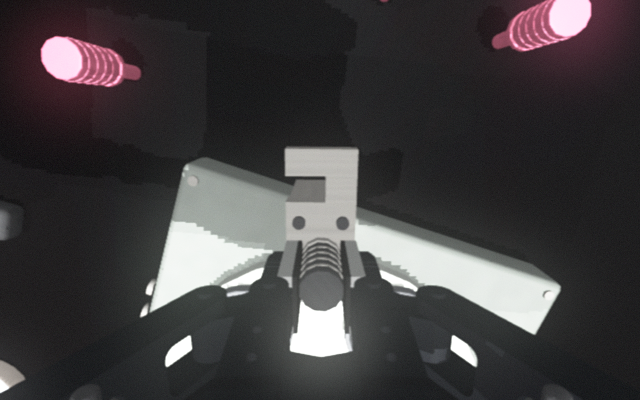

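```bash
python3 - <<'E'
from h import *
c=ld('w22');print(pix(c,312.5,190,.068));print(pix(c,325,190,.068),pix(c,286,190,.068),pix(c,358,190,.068))
f=cv2.imread('pics/w22.png')[:,:,::-1];crop(f,260,130,380,320,4,'pics/c19.png');to(.5997,.1403,.1303)
E
```

```text
[0.59967881 0.14018848 0.068     ]
[0.60524336 0.1407359  0.068     ] [0.58788432 0.13902818 0.068     ] [0.61993716 0.14218143 0.068     ]
shift [-0.035   0.0308 -0.0042] jaw now 5.7 j6 -0.12 pos [0.607  0.1101 0.0953]
```

View pics/c19.png

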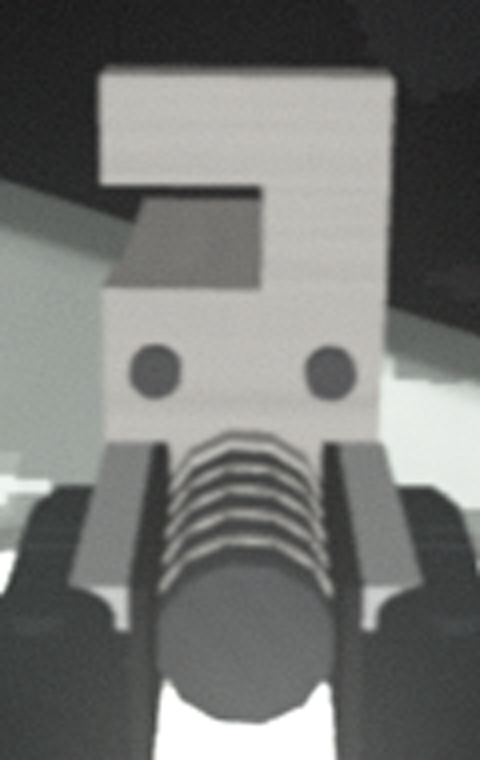

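Call:
play_rows --pt "230 -0.015 0 0 0" --pt "230 -0.034 0 0 0" --pt "230 -0.037 0 0 0" --pt "230 -0.037 0 0 0" --pt "230 -0.037 0.015 -0.002 0" --pt "230 -0.037 0.0305 -0.0045 0" --pt "230 -0.037 0.0305 -0.0045 0" --pt "230 -0.037 0.0305 -0.0045 0" --pt "230 -0.037 0.0305 -0.0045 0"

```text
time: 33.67
position: [0.599, 0.1397, 0.1313]
orientation: [-1.282, 1.571, -1.182]
force: [0.7, 0.5, -1.5]
width: 0.193
```

```bash
python3 - <<'E'
from h import *
f=shot('w23');crop(f,240,130,400,330,4,'pics/c20.png');to(.600,.1405,.1303)
E
```

```text
t 33.675 pos [0.599  0.1397 0.1313] F [ 0.66  0.49 -1.46] w 0.19307032070635036
shift [0.001  0.0008 0.001 ] jaw now 5.7 j6 -0.07 pos [0.599  0.1396 0.1313]
```

View pics/c20.png

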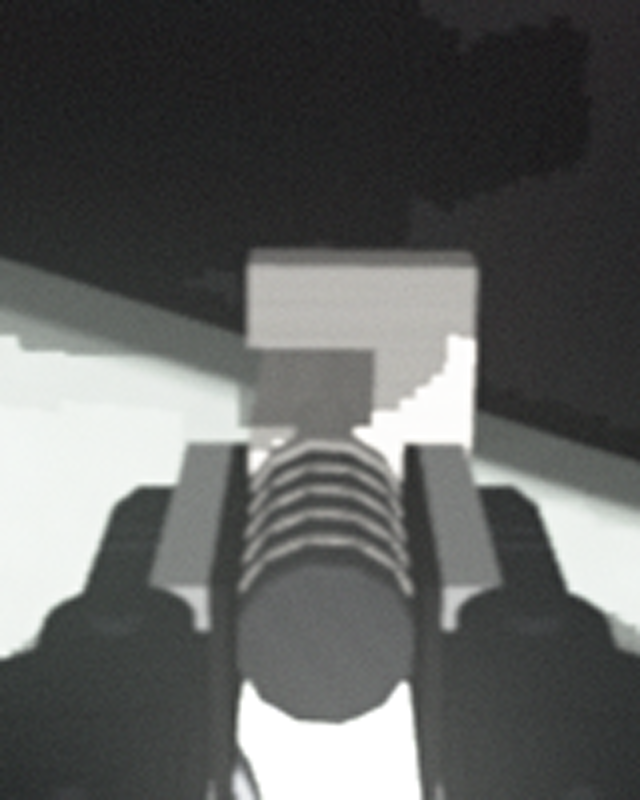

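```bash
python3 - <<'E'
from h import *
c=ld('w23')
for u,v in((317,217),(317,237),(333.5,227),(302,227),(302,193)): print(u,v,pix(c,u,v,.068).round(4))
p,M,s=tool()
for d in(-1,1): print(proj(c,p+[0,0,.0067]+M[:,2]*.009*d))
print(proj(c,p+[0,0,.0067]))
E
```

```text
317 217 [0.5956 0.1461 0.068 ]
317 237 [0.5967 0.1341 0.068 ]
333.5 227 [0.6055 0.141  0.068 ]
302 227 [0.5876 0.1393 0.068 ]
302 193 [0.586  0.1592 0.068 ]
[298.54051264 290.45320595]
[346.52804839 290.39978228]
[322.53439052 290.42649399]
```

Call:
play_rows --pt "230 0.01 0.0008 0.0006 0" --pt "230 0.02 0.0008 0.0006 0" --pt "230 0.028 0.0008 0.0006 0" --pt "230 0.034 0.0008 0.0006 0" --pt "230 0.037 0.0008 0.0006 0" --pt "230 0.037 0.0008 0.0006 0"

```text
time: 34.48
position: [0.5995, 0.1409, 0.0953]
orientation: [-2.334, 1.571, -2.234]
force: [-1.9, 0.3, 4.8]
width: 0.196
```

```bash
python3 - <<'E'
from h import *
f=shot('w24');crop(f,240,130,400,330,4,'pics/c21.png')
E
```

```text
t 34.475 pos [0.5995 0.1409 0.0953] F [-1.92  0.25  4.79] w 0.1958569004919216
```

View pics/c21.png

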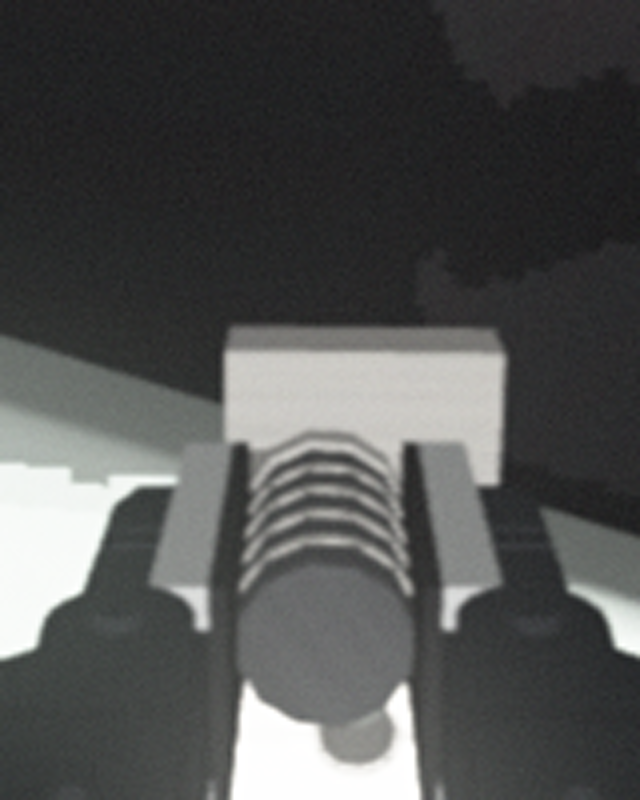

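Call:
play_rows --pt "150 -0.0005 0 0 0" --pt "150 -0.0005 0 0 0" --pt "150 -0.0005 0 0 0" --pt "150 -0.03 0 0 0" --pt "150 -0.07 0 0 0" --pt "150 -0.09 0 0 0" --pt "150 -0.09 0 0 0" --pt "150 -0.09 0 0 0"

```text
time: 35.52
position: [0.5984, 0.1408, 0.1824]
orientation: [3.08, 1.568, -3.104]
force: [-0.2, 0.3, -0.5]
width: 0.412
```

```bash
python3 - <<'E'
from h import *
f=shot('w25');to(.6146,.003,.15,-12.5)
E
```

```text
t 35.525 pos [0.5984 0.1408 0.1824] F [-0.2   0.26 -0.52] w 0.4121255420281085
shift [ 0.032  -0.1387  0.0027] jaw now 5.7 j6 -0.06 pos [0.5982 0.1408 0.1821]
twist +:  18.2 or -161.8
```

View pics/w25.png

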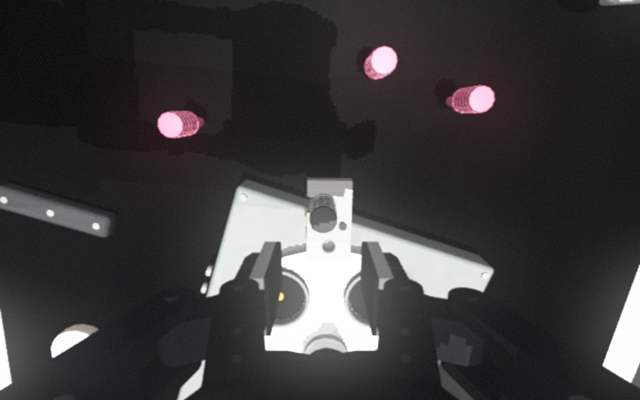

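Call:
play_rows --pt "150 0 -0.06 0.001 9" --pt "150 0 -0.12 0.002 18" --pt "150 0 -0.139 0.0025 18" --pt "150 0.03 -0.139 0.0025 18" --pt "150 0.03 -0.139 0.0025 18" --pt "150 0.03 -0.139 0.0025 18" --pt "150 0.03 -0.139 0.0025 18"

```text
time: 36.45
position: [0.6164, 0.0033, 0.1555]
orientation: [0.063, 1.569, -0.15]
force: [-0.1, 0.1, 0.5]
width: 0.411
```

```bash
python3 - <<'E'
from h import *
f=shot('w26');to(.6146,.003,.094,-12.5)
c=ld('w26');C=np.array([.6146,.003,.103]);a=np.radians(77.5);u=np.array([np.cos(a),np.sin(a),0]);w=np.array([u[1],-u[0],0])
for s in(1,-1):
  for k in(1,-1): print(proj(c,C+u*.023*s+w*.0075*k))
E
```

```text
t 36.45 pos [0.6164 0.0033 0.1555] F [-0.05  0.1   0.45] w 0.41145835358164434
shift [ 0.0615 -0.0005 -0.0018] jaw now -12.2 j6 0.02 pos [0.6163 0.0032 0.1555]
twist +:  0.3 or -179.7
[333.26207793 194.40003402]
[304.63348461 194.31707838]
[332.21179182 274.43913687]
[305.34472396 274.3805381 ]
```

View pics/w26.png

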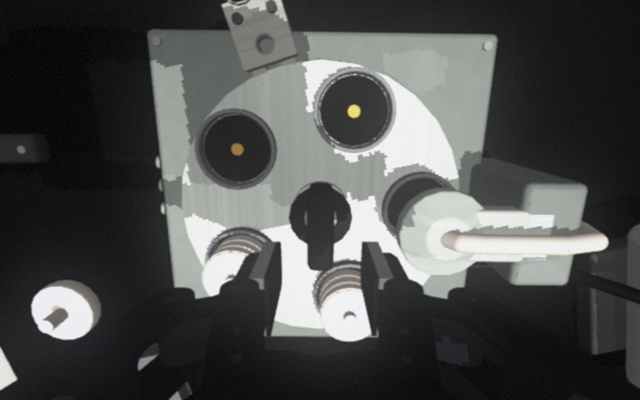

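Call:
play_rows --pt "150 0.03 -0.0005 -0.0015 0" --pt "150 0.055 -0.0005 -0.0015 0" --pt "150 0.061 -0.0005 -0.0015 0" --pt "150 0.061 -0.0005 -0.0015 0" --pt "235 0.061 -0.0005 -0.0015 0" --pt "235 0.061 -0.0005 -0.0015 0" --pt "235 0.061 -0.0005 -0.0015 0" --pt "235 0.061 -0.0005 -0.0015 0" --squeeze 40

```text
time: 37.5
position: [0.6158, 0.0024, 0.0951]
orientation: [0.067, 1.567, -0.148]
force: [4.7, -0.1, 5.5]
width: 0.16
```

Call:
play_rows --pt "235 0 0 0 -4" --pt "235 0 0 0 -9" --pt "235 0 0 0 -14" --pt "235 0 0 0 -19" --pt "235 0 0 0 -24" --pt "235 0 0 0 -29" --pt "235 0 0 0 -34" --pt "235 0 0 0 -39" --pt "235 0 0 0 -44" --pt "235 0 0 0 -49" --pt "235 0 0 0 -54" --pt "235 0 0 0 -59" --pt "235 0 0 0 -64" --pt "235 0 0 0 -69" --pt "235 0 0 0 -72" --pt "235 0 0 0 -72" --pt "235 0 0 0 -72"

```text
time: 39.62
position: [0.6165, 0.0027, 0.0951]
orientation: [-1.065, 1.565, -0.023]
force: [6.7, 1.8, 3.5]
width: 0.167
```

```bash
python3 - <<'E'
from h import *
f=shot('w27');to(.6146,.003,.094,59.5)
E
```

```text
t 39.625 pos [0.6165 0.0027 0.0951] F [6.71 1.85 3.45] w 0.16681543018132575
shift [ 0.0011  0.0019 -0.0007] jaw now 59.7 j6 -1.23 pos [0.6166 0.0027 0.0951]
twist +:  0.2 or -179.8
```

View pics/w27.png

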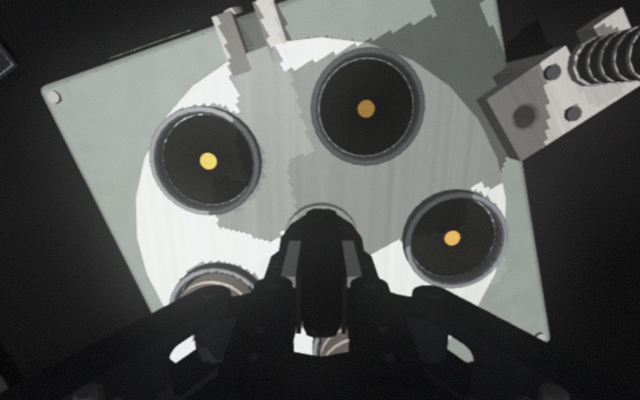

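Turned. Release (small opening), lift straight up, move back.

Call:
play_rows --pt "170 0 0 0 0" --pt "170 0 0 0 0" --pt "170 0 0 0 0" --pt "170 -0.03 0 0 0" --pt "170 -0.08 0 0 0" --pt "170 -0.13 0 0 0" --pt "170 -0.16 0 0 0" --pt "170 -0.16 0 0 0" --pt "170 -0.16 0 0 0"

```text
time: 40.8
position: [0.6133, 0.0027, 0.2516]
orientation: [1.931, 1.568, 2.973]
force: [-0.3, -0.2, -0.6]
width: 0.336
```

```bash
python3 - <<'E'
from h import *
f=shot('w28');to(.45,-.1,.25)
c=ld('w28')
for n,a in(('n1',-12.5),('n2',-84.5),('n3',-156.5),('n4',131.5),('n5',59.5)):
    a=np.radians(a);X=[.6146+.068*np.cos(a),.003+.068*np.sin(a)]
    print(n,proj(c,X+[.05]).round(1),proj(c,X+[.085]).round(1))
E
```

```text
t 40.8 pos [0.6133 0.0027 0.2516] F [-0.26 -0.22 -0.59] w 0.3359071008835494
shift [ 0.0016  0.0889 -0.171 ] jaw now 59.7 j6 -1.23 pos [0.6131 0.0028 0.251 ]
n1 [342.7 244.9] [345.  259.4]
n2 [266.3 221.4] [260.3 233.6]
n3 [263.  139.5] [256.2 143. ]
n4 [345.3 112.3] [348.3 112.5]
n5 [392.9 182. ] [401.1 190.2]
```

View pics/w28.png

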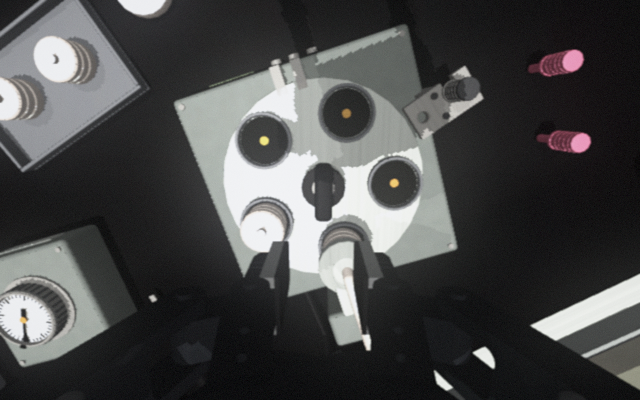

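Call:
play_rows --pt "170 -0.03 0.06 0.02 0" --pt "170 -0.03 0.12 0.04 0" --pt "170 -0.03 0.18 0.06 0" --pt "170 -0.03 0.24 0.09 0" --pt "170 -0.03 0.3 0.11 0" --pt "170 -0.03 0.36 0.13 0" --pt "170 -0.03 0.367 0.133 0" --pt "170 -0.03 0.367 0.133 0"

```text
time: 41.85
position: [0.3627, 0.3032, 0.2816]
orientation: [2.546, 1.568, -2.692]
force: [0.1, -1.5, 0.9]
width: 0.331
```

```bash
python3 - <<'E'
from h import *
f=r.grab_frame('top');crop(f,140,70,470,290,2.4,'pics/c30.png');crop(f,395,130,465,205,8,'pics/c32.png')
f=r.grab_frame('scene');crop(f,180,130,440,330,3,'pics/c31.png')
E
```

```text
(no output)
```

View pics/c30.png

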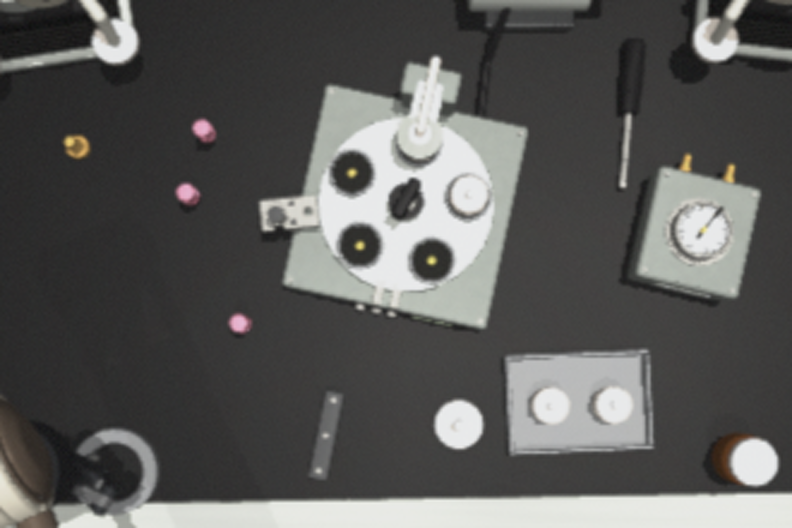

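View pics/c31.png

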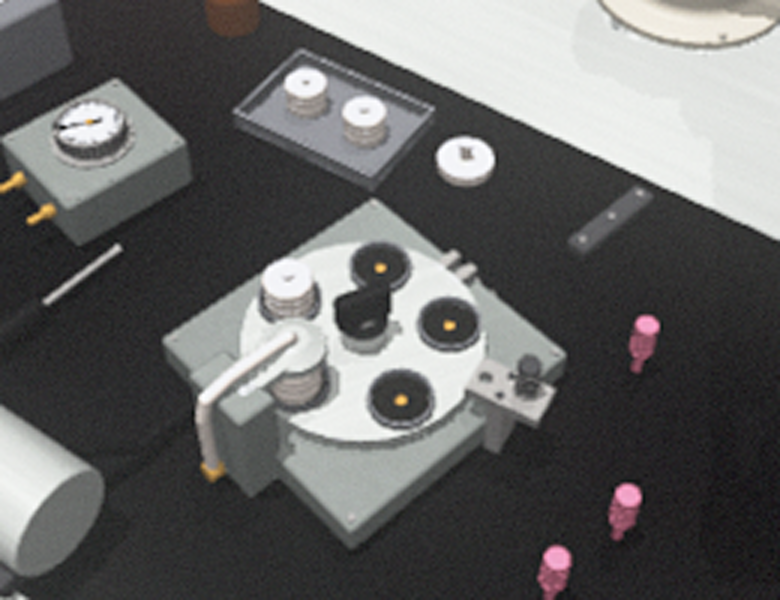

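View pics/c32.png

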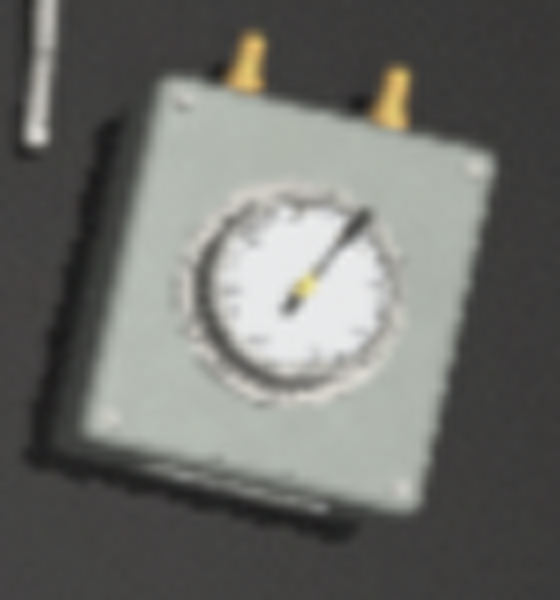

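```bash
python3 - <<'E'
from bench import r
print(r.finish_job())
E
```

```text
the job is handed in; nothing more can be done
None
```

The sampler is turned round and the job is handed in, after about 42 s of the 210 s allowed. No verdict was reported.

- **Gauge:** I turned the bezel about 114° clockwise. While releasing it I sent one wrong twist value as the fingers opened. The wrist picture taken straight after showed the zero mark still within about half a degree of the pointer, and the last top view agrees.
- **Spent cassettes:** Both are out of the carousel and standing in the grey tray.
- **Fresh cassettes:** Only two were on the bench. They sit in nests 1 and 2, and nest 3 is empty. Both looked level and fully down. The nest 2 cassette met about 15 N as it went in, so I eased off before letting go.
- **Lock pin:** It hangs upright in the side notch of its bracket. It stopped at the same gripper height as in its bore, so the collar rests on the plate.
- **Carousel:** It was turned one click counter-clockwise. The empty nest dots are within about 2 pixels of where one click should put them, and the first fresh cassette is under the head.
- **Everything else:** The bystanders looked unmoved in the last top view. The tape was partly behind the arm and the driver lay partly outside the close-up. I saw no cassette get knocked aside.

No check failed at the end. My position estimates from the different cameras disagreed by up to 2 mm, or about 4 mm for the scene camera. I corrected this with wrist pictures before most grasps and every placement.

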